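# Fit the filter cartridge, line up the wing stud and hold the cover shut

## Task

Stand the pleated filter cartridge upright and fully home in the round rubber cradle inside the dust extractor's filter housing and let go of it, then turn the quarter-turn wing stud on the housing's ledge until its wing lines up with the slot in the cover, so that the cover can pass over it. Then swing the sprung cover down, press it flush onto the housing's rim, and finish while still holding it pressed shut (it springs open if let go; a colleague will lock the stud). Leave the other things on the bench where they are.

Things in the scene. Friction and masses are not known exactly. Their poses are not given: they have to be found in the camera images.
- housing: Fixed open-topped steel filter housing, 200 mm (its x) by 240 mm (its y), 85 mm high, walls 5, floor 6 mm. Origin: centre of the underside; z up. The cover is hinged on the top edge of the +y side. Along the -y side runs a solid ledge 50 mm wide, level with the rim, carrying the wing stud. The opening behind it is 190 (x) by 185 mm (y). A 52 mm hose spigot sticks out 30 mm from the +x side.
- cradle (a point): Centre of the cradle on the housing's inner floor (6 mm above the bench; at housing x 0, y -20 mm). The cradle is a rubber ring fixed there, 51 mm inside, 62 mm outside, 18 mm high above this point. Axes as the housing's. The seated cartridge stands on the floor inside the ring.
- cartridge: Pleated paper filter cartridge: loose upright cylinder, 44 mm diameter, 65 mm high, about 0.14 kg, dark rubber foot and grey top rim, standing on the bench on the robot's right. Origin: centre of its underside, z along its axis.
- cartridge_mid (a point): Centre of the cartridge, half-way up (32.5 mm above its underside).
- stud_top (a point): Top centre of the wing stud, on its upright turning axis, 30 mm above the ledge (housing x 0, y -95 mm). The steel wing is a flat bar 34 mm long, 10 mm thick, 23 mm tall (it spans 7 to 30 mm above the ledge) on a 10 mm shank. This point's own y axis runs along the length of the wing.
- stud (a joint): Angle of the wing (rad): 0 when it lies along the housing's y (towards the hinge), in line with the cover's slot; grows anticlockwise seen from above. Starts at 0.8 to 1.5, stays where it is left (friction 0.06 N m), stops at -0.6 and 1.75. The cover passes over the wing only within about 0.17 rad of 0; otherwise it lands on the wing.
- hinge_mid (a point): Middle of the cover's hinge line, on the rim of the housing's +y side, 85 mm above the bench. The hinge line runs along the housing's x; axes as the housing's.
- cover_slot (a point): Centre of the cover's slot, on its outer face, 215 mm from the hinge line. The frame moves with the cover: -y runs from hinge to free edge, z out of the outer face (up when shut). The cover is a flat aluminium plate 200 mm wide (housing x), 250 mm from hinge to free edge, 4 mm thick; the slot for the wing is 15 mm (x) by 42 mm (y).
- cover (a joint): Angle of the cover (rad): 0 shut flat on the rim, 1.35 open, where its spring holds it (leaning slightly over the housing, free edge about 330 mm above the bench). Shut, its outer face is 89.5 mm above the bench and the wing stands 25 mm out of it. The spring resists throughout: near the free edge about 2 N starts it down and about 6 N keeps it shut.
- jar: Bystander: amber glass jar with a steel lid, 58 mm wide, 75 mm high; leave it.
- tin: Bystander: squat plain metal tin, 72 mm wide, 50 mm high; leave it.
- sandblock: Bystander: cork sanding block, 90 x 50 x 30 mm; leave it.
- screwdriver: Bystander: screwdriver lying on the bench near the robot; leave it.
- scraper: Bystander: scraper with wooden handle lying near the robot; leave it.

How it is judged:
On the way, in this order (a step that is already met when the one before it is completed fails the run):
1. the cartridge stands fully home in the cradle, let go (horizontal distance between cartridge and cradle below 0.006 m and z of cartridge in the frame of cradle below 0.004 m and angle between cartridge's own z axis and vertical below 0.08 rad and contact force between the fingers and cartridge below 0.1 N and linear speed of cartridge below 0.03 m/s), for 0.2 s.
2. the stud's wing is turned in line with the cover's slot (horizontal distance between cartridge and cradle below 0.006 m and z of cartridge in the frame of cradle below 0.004 m and angle between cartridge's own z axis and vertical below 0.08 rad and value of joint stud between -0.15 and 0.15 rad), for 0.2 s.
3. the cover is swung down over the wing and pressed shut (all of step 2 and value of joint cover below 0.02 rad and contact force between any of the fingers, the arm and cover above 3 N), for 0.2 s.
At the end, for the whole second after the job is handed in: The robot holds the cover pressed shut (cover angle under 0.02 rad, the robot pushing on it with more than 3 N), the wing in line with the slot within 0.15 rad, and the cartridge upright in the cradle (within 6 mm of its centre, underside within 4 mm of the floor, tilt under 0.08 rad), not held (all of step 3 and contact force between the fingers and cartridge below 0.1 N); the arm keeps its last pose, push and grip.
It fails at once if a bystander is moved more than 40 mm (distance of any of jar, tin, sandblock, screwdriver, scraper from where it was at the start of the episode above 0.04 m).
It also fails if it takes over 72 s, if anything falls off the work surface, if the arm or the gripper's body presses on something with over 40 N, if the wrist force passes 120 N, or if a joint passes its speed limit or range.

## Robot

A 6-joint arm with a two-finger parallel gripper is mounted at the origin on the work surface. World frame = base frame: x ahead of the robot, y to its left, z up, the work surface at z = 0. Lengths are in m, angles in rad, forces in N, time in s.
With the tool pointing down it reaches from about 0.25 to 0.725 m from the base axis. Payload 4 kg.
Tool frame: the origin (TCP) lies midway between the tips of the shut fingers; the grasp point (between the pads) lies 19 mm behind it; z points along the fingers, y is the direction in which the jaws open and shut (so a half turn about z gives the same grasp; the last joint's range is limited). The gripper opens to 85 mm and grips with 20 to 120 N. Pads are 22 mm wide; open, the fingers measure 114 mm over their backs; the gripper's body (76 mm by 85 mm) begins 54 mm behind the grasp point. The pads swing forward as they close: fully open they stand 13 mm farther back than shut.
Start: joints at [-1.126, 0.241, 0.005, 1.335, 0, 1.571], TCP at [0.215, -0.451, 0.198] pointing down, gripper open.
Joint ranges: [-2.72, 2.72], [-1.05, 1.87], [-1.09, 1.28], [-1.99, 2.15], [-1.42, 1.44], [-3.14, 3.14]. Speed limits (rad/s): [2.79, 2.79, 3.14, 3.14, 3.14, 3.14].

## Interface

Orientations are given as a unit quaternion [x, y, z, w].
In Python, from workcell import monitor, cams, order gives the robot as it stands.
- The arm moves only by the tool send_rows, never from a script. Its argument "moves" is a list of rows, each a list of 4 numbers: the shift along the tool's x, y, z as a fraction of full scale, then the turn about the tool's z as a fraction of full scale. A call has 1 to 20 rows; each row shifts and turns the commanded pose from where the row before left it, along the tool's axes as they then stand; what a row does not reach is not made up. Full scale, the value 1, is 100 cm for a shift and 0.1 rad for a turn. A row lasts 1/10 s, in which the tool goes at most 50 mm and 8.59 degrees, less where a joint would pass 70% of its speed; a pose out of reach is approached as far as the arm can. A call with a number of a shift or a turn outside -1 to 1 is refused whole. A call with a gripper value outside its range is refused whole. "claw" is the gripper's target within -1 to 1 (fully open at 1, half-way at 0, shut at -1), set as the call begins (left out, the last holds). The fingers move at their own pace and stop on an object; the grip force is fixed at half the most. Time passes only in rows, so rows that do not move let the fingers close. It gives the time, the measured TCP pose, the force and the opening at its end, in the units of the state.
- monitor.get_obs(): the state, without advancing time (a new reading comes with each control period).
- cams.camera(name): name is "side" or "top"; returns (picture, depth): 480x640x3 uint8, blue, green, red; 480x640 float32, m along the optical axis (not along the pixel's ray), 0 where there is no reading.
- cams.camera_info(name): a dict with "intrinsics" (3x3 intrinsics, pixels), "T" (4x4, takes a point from camera to world coordinates). Camera axes: x right, y up, looking along -z (the intrinsics and any distortion apply to the point x, -y, -z); pixel columns grow to the right and rows downward; lengths in m; the calibration is good to about 2 mm. A picture is of the moment at which its call begins. camera_info takes no time and is no camera call.
- order.job_done(): hands the job in, once; it reports no verdict.
The state is a dict: "clock": time; "joint_pos": joint angles; "joint_vel": joint speeds; "tau": joint torques, N m; "eef_pos": TCP position; "tool_rot": TCP orientation; "ft_force": force on the tool from outside, world axes, zero at the start; "ft_torque": the same for the moment, N m; "grip_width": finger opening in m.
Only numpy, scipy, OpenCV 4.12 (cv2) and the standard library are available. Lean on these libraries where they do the work, as an engineer would, in place of code of your own. Each camera call takes 0.05 s, during which the arm holds its last target.

## Working session

There is one attempt and no reset: what is moved stays moved. The work goes in short steps, Python scripts to look and compute and a tool call to move; the robot and the scene stay as the last step left them, time stands still between calls to the robot, and variables do not carry over. Pictures are saved under pics/ and viewed, and the job is handed in when it is done.

Besides the shell and the picture viewer there is one more tool, called after ">>>" as a command line: name --pt "numbers of a row" for each row, then --argument value for the rest. send_rows: Moves the arm, as the interface text tells. Its arguments: {"type":"object","properties":{"moves":{"type":"array","items":{"type":"array","items":{"type":"number","minimum":-1,"maximum":1}}},"claw":{"type":"number"}},"required":["moves"]}

```bash
mkdir -p pics; ls
python3 - <<'E'
from workcell import monitor,cams,order
import cv2,numpy as np
np.set_printoptions(precision=4,suppress=True)
for n in("side","top"):
    im,d=cams.camera(n); cv2.imwrite(f"pics/{n}0.png",im); np.savez(f"{n}0.npz",im=im,d=d)
    i=cams.camera_info(n); print(n,i)
print(monitor.get_obs())
E
```

```text
pics
side {'intrinsics': array([[507.2549,   0.    , 317.5217],
       [  0.    , 507.2549, 237.0911],
       [  0.    ,   0.    ,   1.    ]]), 'T': array([[-0.9566,  0.2026, -0.2093,  0.3192],
       [-0.2907, -0.618 ,  0.7304,  0.5599],
       [ 0.0187,  0.7596,  0.6501,  0.6556],
       [ 0.    ,  0.    ,  0.    ,  1.    ]])}
top {'intrinsics': array([[565.6895,   0.    , 322.2338],
       [  0.    , 565.6895, 247.0151],
       [  0.    ,   0.    ,   1.    ]]), 'T': array([[-0.0287,  0.9882, -0.1503,  0.35  ],
       [-0.9992, -0.0326, -0.0233, -0.0794],
       [-0.0279,  0.1495,  0.9884,  1.0372],
       [ 0.    ,  0.    ,  0.    ,  1.    ]])}
{'clock': 0.1, 'joint_pos': array([-1.126 ,  0.2413,  0.0039,  1.3352,  0.    ,  1.5708]), 'joint_vel': array([-0.0007, -0.0018,  0.0018, -0.0019,  0.0006, -0.0002]), 'tau': array([ -0.0005, -37.3137,  25.301 ,   0.0108,  -0.0001,  -0.    ]), 'eef_pos': array([ 0.2149, -0.4508,  0.1972]), 'tool_rot': array([ 0.9754,  0.2206, -0.0002, -0.0009]), 'ft_force': array([ 0.8503, -0.3196,  1.0939]), 'ft_torque': array([-0.0019, -0.0035,  0.0263]), 'grip_width': 0.08492094223483466}
```

View pics/side0.png

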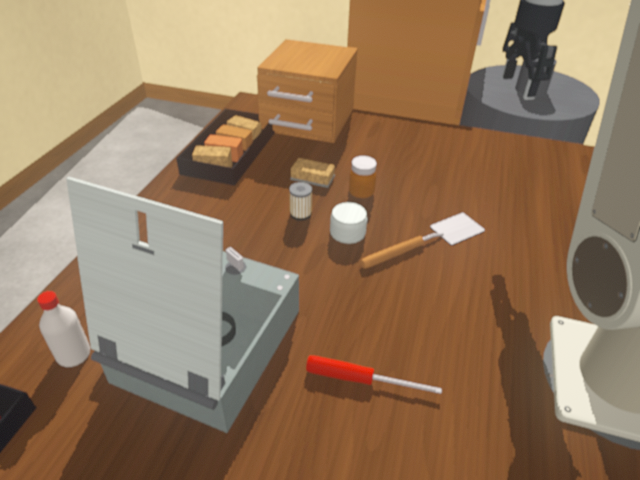

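View pics/top0.png

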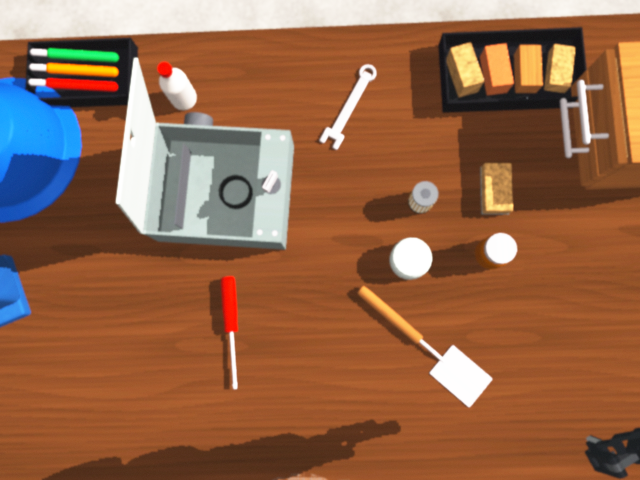

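```bash
cat > h.py <<'E'
import cv2,numpy as np
np.set_printoptions(precision=4,suppress=True)
from workcell import monitor,cams,order
def ray(n,u,v):
    i=cams.camera_info(n);K=i["intrinsics"];T=i["T"]
    d=np.array([(u-K[0,2])/K[0,0],-(v-K[1,2])/K[1,1],-1.0])
    return T[:3,3],T[:3,:3]@d
def onz(n,u,v,z):
    o,d=ray(n,u,v);t=(z-o[2])/d[2];return o+t*d
def proj(n,p):
    i=cams.camera_info(n);K=i["intrinsics"];T=i["T"]
    c=T[:3,:3].T@(np.asarray(p)-T[:3,3]);return np.array([K[0,2]+K[0,0]*c[0]/-c[2],K[1,2]-K[1,1]*c[1]/-c[2]])
def cloud(n,d):
    i=cams.camera_info(n);K=i["intrinsics"];T=i["T"]
    v,u=np.mgrid[:480,:640]
    P=np.stack([(u-K[0,2])/K[0,0]*d,-(v-K[1,2])/K[1,1]*d,-d],-1)
    return P@T[:3,:3].T+T[:3,3]
E
python3 - <<'E'
from h import *
im=np.load("top0.npz")["im"]
a=cv2.resize(im[110:260,110:310],(800,600),interpolation=cv2.INTER_CUBIC);cv2.imwrite("pics/th0.png",a)
a=cv2.resize(im[150:300,380:540],(640,600),interpolation=cv2.INTER_CUBIC);cv2.imwrite("pics/tc0.png",a)
im=np.load("side0.npz")["im"]
a=cv2.resize(im[170:290,60:220+0],(800,600));cv2.imwrite("pics/sh0.png",im[170:170+150,200:400].repeat(4,0).repeat(4,1))
for n in("top","side"):
    d=np.load(n+"0.npz")["d"];print(n,(d>0).mean())
    P=cloud(n,d)
    for (u,v) in ([(423,195),(411,258),(499,249),(300,300),(236,191),(270,181),(280,137),(273,230)] if n=="top" else [(300,187),(300,205),(349,211),(236,260),(260,280)]):
        print((u,v),P[v,u])
E
```

```text
top 0.996044921875
(423, 195) [ 0.5837 -0.2356  0.0671]
(411, 258) [ 0.4752 -0.2108  0.0523]
(499, 249) [ 0.483  -0.358   0.0747]
(300, 300) [ 0.4111 -0.0112 -0.0026]
(236, 191) [0.6182 0.1037 0.0077]
(270, 181) [0.6054 0.027  0.1152]
(280, 137) [0.6922 0.0115 0.0867]
(273, 230) [0.5274 0.0268 0.0831]
side 0.9959993489583333
(300, 187) [ 0.5885 -0.2421  0.0647]
(300, 205) [ 0.5796 -0.215   0.0406]
(349, 211) [ 0.4786 -0.2159  0.0492]
(236, 260) [0.5987 0.0419 0.1126]
(260, 280) [0.5586 0.0462 0.0851]
```

View pics/th0.png

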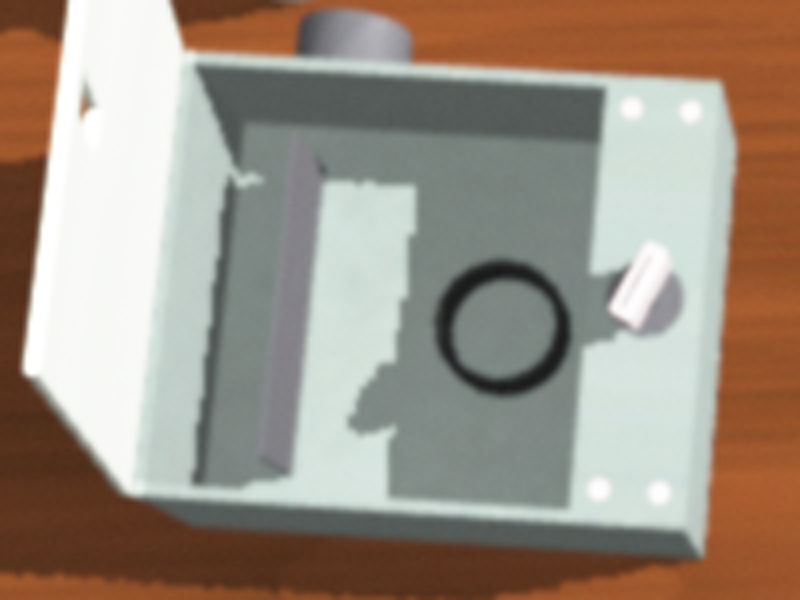

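View pics/tc0.png

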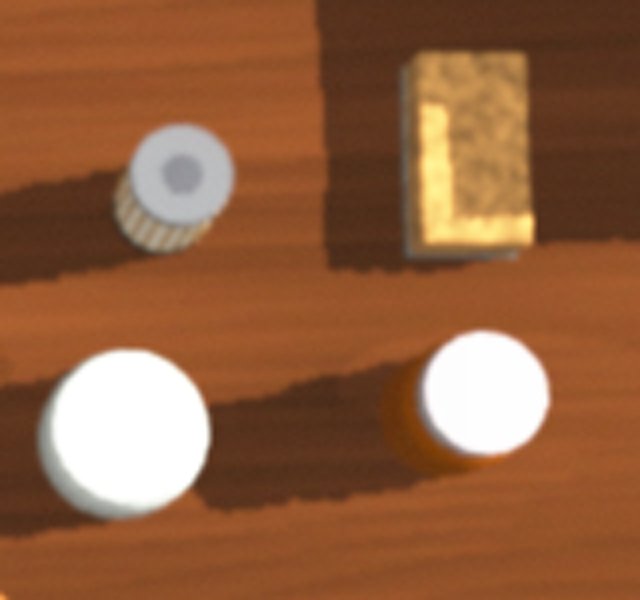

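View pics/sh0.png

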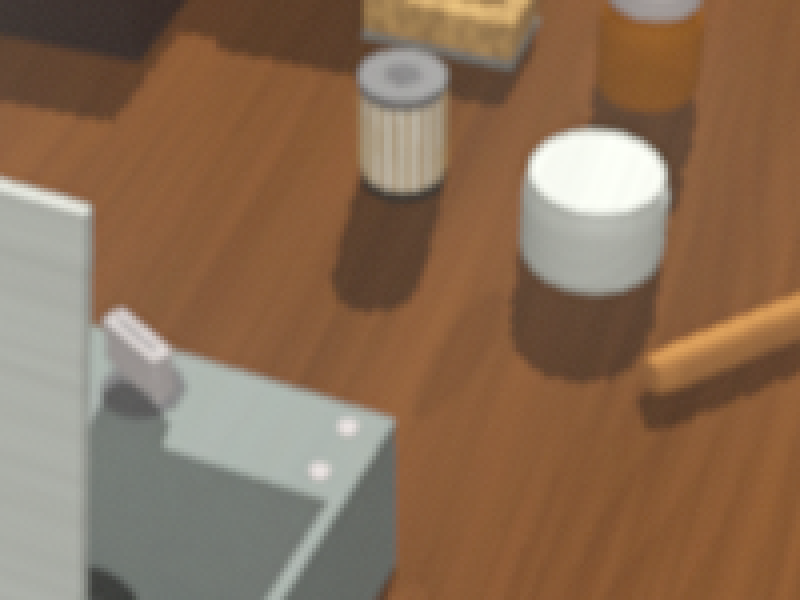

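Run:
```python
from h import *
im=np.load("top0.npz")["im"];d=np.load("top0.npz")["d"]
P=cloud("top",d);hsv=cv2.cvtColor(im,cv2.COLOR_BGR2HSV)
# cartridge top: by depth
def blob(m):
    n,l,s,c=cv2.connectedComponentsWithStats(m.astype(np.uint8));return n,l,s,c
roi=np.zeros((480,640),bool);roi[170:225,400:450]=1
m=roi&(hsv[...,1]<60)&(hsv[...,2]>90)
n,l,s,c=blob(m);k=1+np.argmax(s[1:,4]);cn,_=cv2.findContours((l==k).astype(np.uint8),0,2)
(u,v),r=cv2.minEnclosingCircle(max(cn,key=len));print("cart",s[k],c[k],u,v,r,onz("top",*c[k],.065),onz("top",u,v,.065))
# ring
roi[:]=0;roi[165:220,208:262]=1
m=roi&(im.max(2)<60)
n,l,s,c=blob(m);k=1+np.argmax(s[1:,4]);cn,_=cv2.findContours((l==k).astype(np.uint8),0,1)
e=cv2.fitEllipse(max(cn,key=len));print("ring",s[k],e,onz("top",*e[0],.024))
q=lambda x,y:((x+.5)/4-.5+110,(y+.5)/4-.5+110)
C={}
for nme,x,y in[("TL",187,53),("TR",722,82),("BR",690,531),("BL",135,493)]:
    C[nme]=onz("top",*q(x,y),.085);print(nme,C[nme])
for x,y in[(655,243),(669,250),(633,328),(611,318)]:print("wing",onz("top",*q(x,y),.115))
for a,b in[("TR","TL"),("BR","BL"),("TR","BR"),("TL","BL")]:
    w=C[b]-C[a];print(a,b,np.linalg.norm(w),np.degrees(np.arctan2(w[1],w[0])))
# points depth between z .108 and .12 near the stud
m=np.zeros((480,640),bool);m[160:200,255:290]=1
m&=(P[...,2]>.105)&(P[...,2]<.125);Q=P[m];print("wing pts",len(Q),Q.mean(0));r=cv2.minAreaRect(Q[:,:2].astype(np.float32)*1000);print(r)
for n,(u,v) in {"tin":(411,258),"jar":(499,249)}.items():
    z={"tin":.05,"jar":.075}[n]
    mm=np.zeros((480,640),bool);mm[v-35:v+35,u-35:u+35]=1;mm&=(abs(P[...,2]-z)<.008);print(n,P[mm].mean(0),mm.sum())
print("sand",[onz("top",u,v,.03) for u,v in[(484,165),(512,165),(512,211),(484,211)]])
```

```text
cart [411 181  27  32 570] [424.0702 194.8158] 423.5 197.0 16.347881317138672 [ 0.5845 -0.2378  0.065 ] [ 0.5806 -0.2366  0.065 ]
ring [220 176  32  32 279] ((235.3751983642578, 191.54977416992188), (31.06037139892578, 32.10136032104492), 132.25135803222656) [0.613 0.102 0.024]
TL [0.7275 0.2313 0.085 ]
TR [ 0.7047 -0.0064  0.085 ]
BR [0.5051 0.0113 0.085 ]
BL [0.5296 0.2508 0.085 ]
wing [0.6237 0.0211 0.115 ]
wing [0.6205 0.0152 0.115 ]
wing [0.5872 0.0309 0.115 ]
wing [0.5919 0.0401 0.115 ]
TR TL 0.23878366480093682 84.53218305048382
BR BL 0.24075260909284338 84.14399635835551
TR BR 0.2004749862221864 174.92216273562082
TL BL 0.19884012529277112 174.3596067612625
wing pts 142 [0.6057 0.0281 0.1142]
((606.5215454101562, 28.548133850097656), (10.456524848937988, 33.90657424926758), 60.969879150390625)
tin [ 0.4768 -0.2126  0.05  ] 1123
jar [ 0.4836 -0.3607  0.0751] 731
sand [array([ 0.6449, -0.3555,  0.03  ]), array([ 0.643 , -0.4061,  0.03  ]), array([ 0.5575, -0.3994,  0.03  ]), array([ 0.5592, -0.3494,  0.03  ])]
```

Run:
```python
from h import *
for n,(u,v) in {"top":(424,195),"side":(300,190)}.items():
    f=np.load(n+"0.npz");P=cloud(n,f["d"]);m=np.zeros((480,640),bool);m[v-25:v+25,u-25:u+25]=1
    m&=(abs(P[...,2]-.065)<.004);Q=P[m]
    c,r=cv2.minEnclosingCircle((Q[:,:2]*1000).astype(np.float32));print(n,len(Q),Q.mean(0),c,r)
    w=np.argwhere(m);print(onz(n,*(w.mean(0)[::-1]),.065))
print(onz("top",425.4,193.1,.065), onz("side",200+(404+.5)/4-.5,170+(75.5)/4-.5,.065))
```

```text
top 490 [ 0.5859 -0.2397  0.0655] (586.2698364257812, -240.32054138183594) 22.86145782470703
[ 0.5859 -0.2397  0.065 ]
side 252 [ 0.5853 -0.2342  0.0645] (586.0913696289062, -235.0253143310547) 24.607803344726562
[ 0.5851 -0.2334  0.065 ]
[ 0.5875 -0.2403  0.065 ] [ 0.5856 -0.2375  0.065 ]
```

>>> send_rows --pt "0.03 -0.002 0 0" --pt "0.03 -0.002 0 0" --pt "0.03 -0.002 0 0" --pt "0.03 -0.002 0 0" --pt "0.03 -0.002 0 0" --pt "0.03 -0.002 0 0" --pt "0.03 -0.002 0 0" --pt "0.03 -0.002 0 0" --pt "0.03 -0.002 0 0" --pt "0.03 -0.002 0 0" --pt "0.03 -0.002 0 0" --pt "0.03 -0.002 0 0" --pt "0.03 -0.003 0 0" --pt "0.03 -0.003 0 0" --pt "0 0 0 0" --pt "0 0 0 0" --claw 1

```text
clock: 1.7
eef_pos: [0.5812, -0.243, 0.1969]
tool_rot: [0.975, 0.221, -0.001, -0.0]
ft_force: [0.5, -0.9, 0.0]
grip_width: 0.0852
```

>>> send_rows --pt "0.006 -0.001 0 0" --pt "0 0 0.03 0" --pt "0 0 0.03 0" --pt "0 0 0.03 0" --pt "0 0 0.03 0" --pt "0 0 0.03 0" --pt "0 0 0.019 0" --pt "0 0 0 0" --pt "0 0 0 0"

```text
clock: 2.6
eef_pos: [0.5859, -0.2407, 0.0295]
tool_rot: [0.975, 0.22, -0.0, -0.0]
ft_force: [0.4, -0.1, 0.7]
grip_width: 0.0852
```

Run:
```python
from h import *
a,d=cams.camera("side");cv2.imwrite("pics/s1.png",cv2.resize(a[120:270,220:420],(800,600)));print(monitor.get_obs())
```

```text
{'clock': 2.65, 'joint_pos': array([-0.3895,  0.6126,  0.127 ,  1.0831,  0.    ,  2.3082]), 'joint_vel': array([ 0.0046, -0.0129,  0.0156, -0.0036,  0.0009,  0.001 ]), 'tau': array([ -0.0374, -50.6731,  22.2621,   0.0665,  -0.0013,   0.0004]), 'eef_pos': array([ 0.587 , -0.2409,  0.0305]), 'tool_rot': array([0.9755, 0.2201, 0.0009, 0.0006]), 'ft_force': array([ 0.7867, -0.9219,  1.2025]), 'ft_torque': array([ 0.0891,  0.044 , -0.031 ]), 'grip_width': 0.08548075905758275}
```

View pics/s1.png

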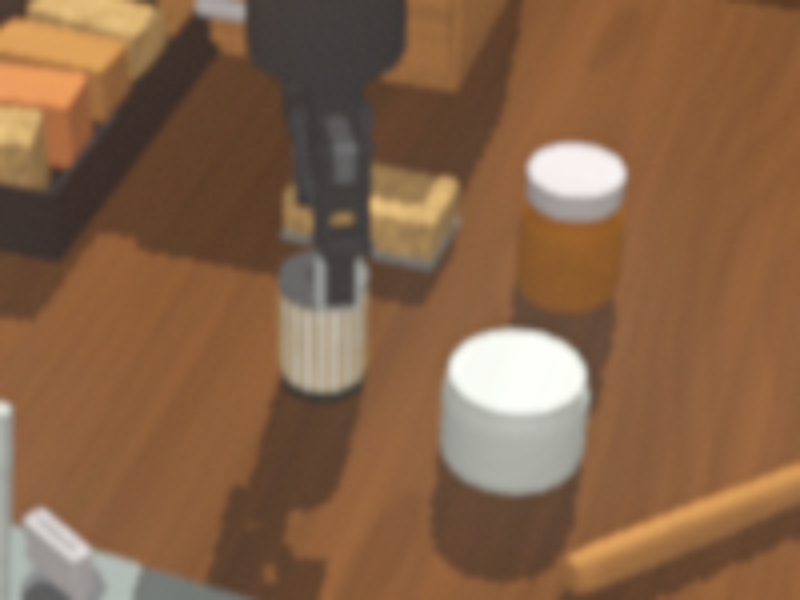

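>>> send_rows --pt "0 0 0 0" --pt "0 0 0 0" --pt "0 0 0 0" --pt "0 0 0 0" --pt "0 0 0 0" --pt "0 0 0 0" --pt "0 0 0 0" --pt "0 0 0 0" --pt "0 0 0 0" --pt "0 0 0 0" --claw -1

```text
clock: 3.65
eef_pos: [0.5928, -0.2399, 0.04]
tool_rot: [0.975, 0.222, 0.008, 0.003]
ft_force: [-5.0, 7.0, 36.6]
grip_width: 0.0006
```

>>> send_rows --pt "0 0 -0.01 0" --pt "0 0 -0.03 0" --pt "0 0 -0.03 0" --pt "0 0 -0.03 0" --pt "0 0 -0.03 0" --pt "0 0 -0.03 0" --pt "0 0 0 0" --pt "0 0 0 0"

```text
clock: 4.45
eef_pos: [0.5869, -0.2403, 0.19]
tool_rot: [0.975, 0.221, 0.001, 0.001]
ft_force: [-0.4, 0.2, -1.1]
grip_width: 0.0001
```

Run:
```python
from h import *
a,d=cams.camera("side");cv2.imwrite("pics/s2.png",cv2.resize(a[40:265,180:480],(800,600)));o=monitor.get_obs();print(o["grip_width"],o["ft_force"],o["eef_pos"])
a,d=cams.camera("top");np.savez("top2.npz",im=a,d=d);cv2.imwrite("pics/t2.png",cv2.resize(a[110:335,300:600],(800,600)))
```

```text
-3.9984749880307496e-05 [ 0.0342 -0.9219 -1.2192] [ 0.5861 -0.2399  0.1885]
```

View pics/s2.png

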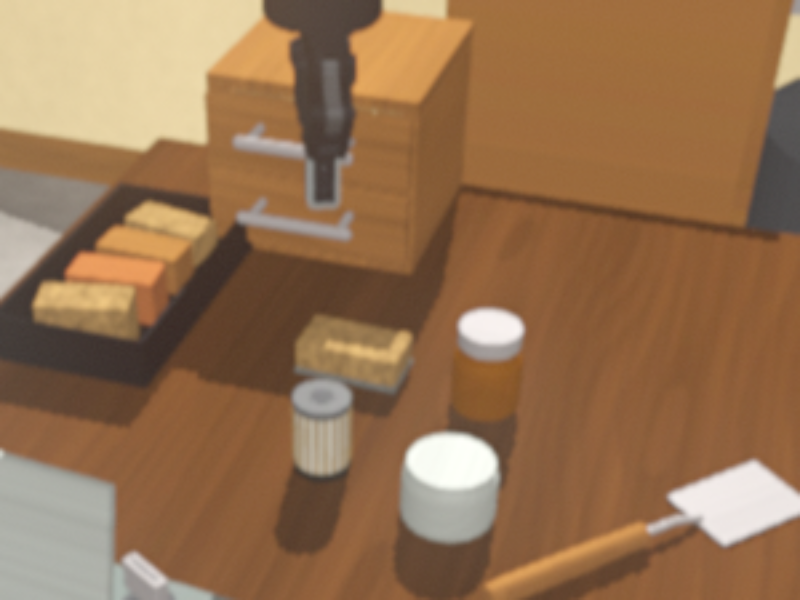

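View pics/t2.png

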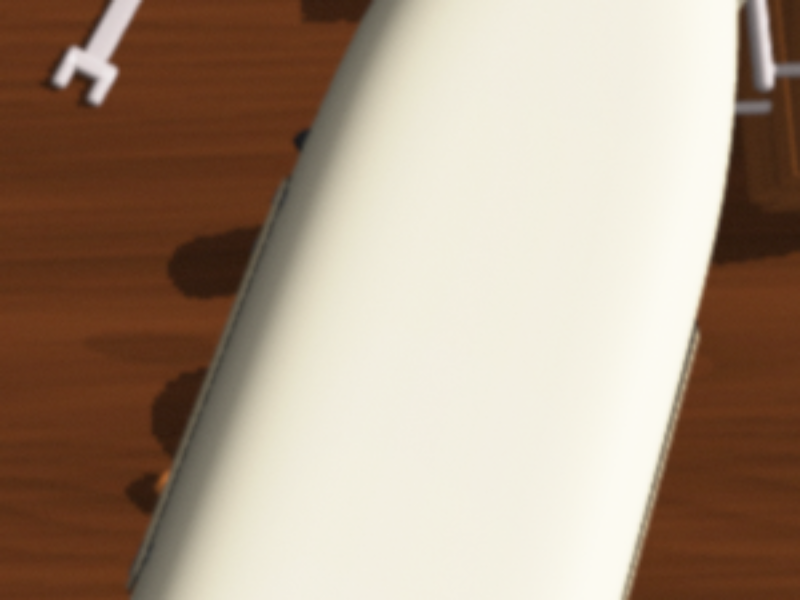

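Run:
```python
from h import *
o=monitor.get_obs();p=o["eef_pos"];print(p,proj("side",p),proj("top",p),proj("top",[.5865,-.239,.065]),proj("side",[.5865,-.239,.065]))
```

```text
[ 0.5856 -0.2397  0.1877] [300.8229 133.5464] [437.2429 174.9344] [424.7048 193.685 ] [300.437  187.8816]
```

Run:
```python
from h import *
a,d=cams.camera("side");P=cloud("side",d);np.savez("s3.npz",im=a,d=d)
print(monitor.get_obs()["eef_pos"])
for v in range(90,122,2): print(v,P[v,301])
cv2.imwrite("pics/s3.png",cv2.resize(a[60:150,240:360],(800,600),interpolation=cv2.INTER_CUBIC))
```

```text
[ 0.5854 -0.2396  0.1873]
90 [ 0.5665 -0.184   0.2999]
92 [ 0.569  -0.1917  0.2927]
94 [ 0.57   -0.1945  0.2878]
96 [ 0.5713 -0.1983  0.2824]
98 [ 0.5748 -0.2088  0.2736]
100 [ 0.5742 -0.2072  0.2708]
102 [ 0.5798 -0.2238  0.2587]
104 [ 0.5813 -0.2285  0.2526]
106 [ 0.5805 -0.2261  0.2501]
108 [ 0.58   -0.2243  0.2472]
110 [ 0.5806 -0.2261  0.2424]
112 [ 0.5805 -0.2257  0.2387]
114 [ 0.5804 -0.2255  0.235 ]
116 [ 0.5811 -0.2277  0.2299]
118 [ 0.583  -0.2332  0.223 ]
120 [ 0.6803 -0.5259  0.0579]
```

View pics/s3.png

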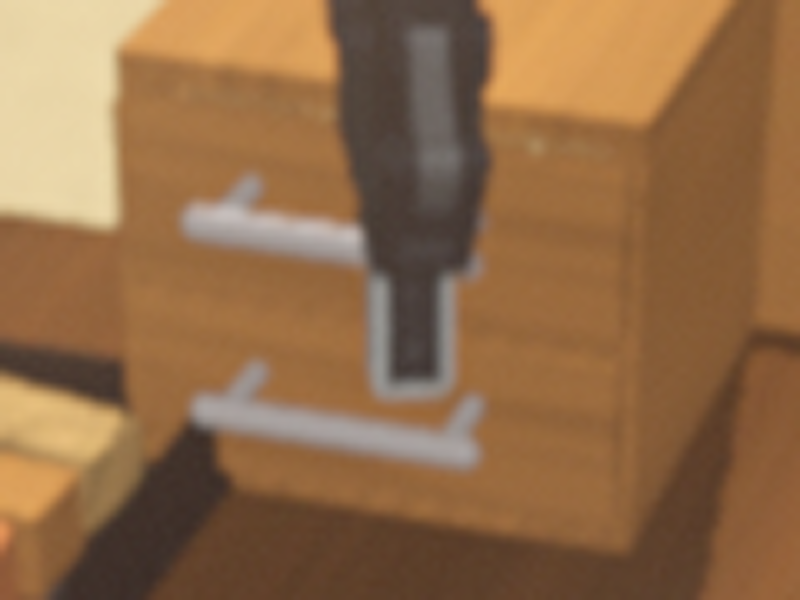

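>>> send_rows --pt "0.01 -0.03 0 0" --pt "0.01 -0.03 0 0" --pt "0.01 -0.03 0 0" --pt "0.007 -0.025 0 0" --pt "0 0 0.03 0" --pt "0 0 0.03 0" --pt "0 0 0.03 0" --pt "0 0 0.03 0" --pt "0 0 0.03 0" --pt "0 0 0 0" --pt "0 0 0 0" --pt "0 0 0 0"

```text
clock: 5.8
eef_pos: [0.5714, -0.1206, 0.0404]
tool_rot: [0.975, 0.221, 0.001, 0.0]
ft_force: [-1.4, 0.3, 0.1]
grip_width: -0.0002
```

Run:
```python
from h import *
a,d=cams.camera("side");P=cloud("side",d);np.savez("s4.npz",im=a,d=d)
p=monitor.get_obs()["eef_pos"];q=proj("side",p);print(p,q)
u,v=q.astype(int);cv2.imwrite("pics/s4.png",cv2.resize(a[v-90:v+30,u-80:u+80],(800,600),interpolation=cv2.INTER_CUBIC));print(u,v)
```

```text
[ 0.5718 -0.1207  0.0408] [288.0299 234.5146]
288 234
```

View pics/s4.png

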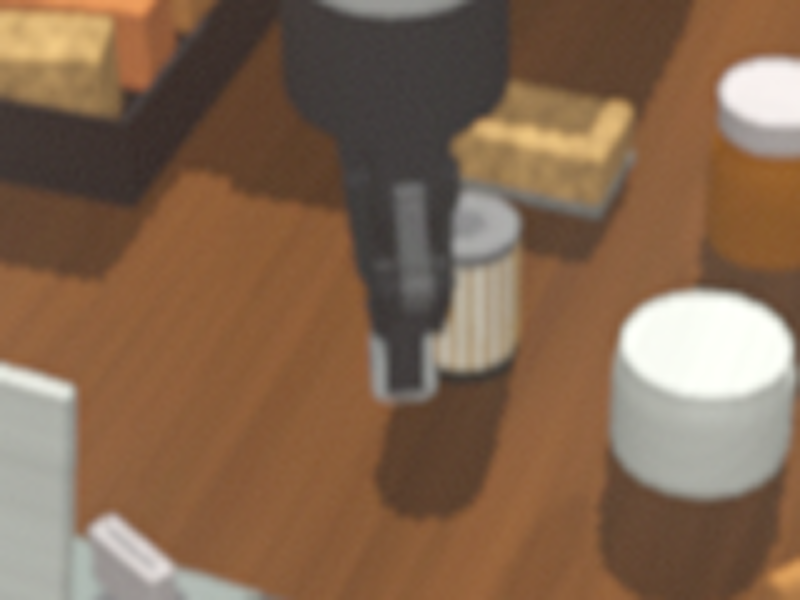

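>>> send_rows --pt "0 0 0.01 0" --pt "0 0 0.01 0" --pt "0 0 0 0" --pt "0 0 0 0"

```text
clock: 6.25
eef_pos: [0.5697, -0.1202, 0.0184]
tool_rot: [0.975, 0.221, -0.001, -0.0]
ft_force: [-0.3, 0.1, -1.3]
grip_width: -0.0002
```

>>> send_rows --pt "0 0 0.005 0" --pt "0 0 0.005 0" --pt "0 0 0 0" --pt "0 0 0 0"

```text
clock: 6.65
eef_pos: [0.5701, -0.1203, 0.0088]
tool_rot: [0.975, 0.221, -0.0, -0.0]
ft_force: [0.4, 0.4, 0.2]
grip_width: -0.0
```

>>> send_rows --pt "0 0 0.005 0" --pt "0 0 0 0" --pt "0 0 0 0"

```text
clock: 6.95
eef_pos: [0.5701, -0.1203, 0.0038]
tool_rot: [0.975, 0.221, -0.0, -0.0]
ft_force: [1.0, -0.3, -0.1]
grip_width: -0.0001
```

>>> send_rows --pt "0 0 0.004 0" --pt "0 0 0.002 0" --pt "0 0 0.002 0" --pt "0 0 0 0" --pt "0 0 0 0"

```text
clock: 7.45
eef_pos: [0.5702, -0.1203, -0.0041]
tool_rot: [0.975, 0.221, -0.0, -0.0]
ft_force: [0.2, -0.3, 0.3]
grip_width: -0.0003
```

Run:
```python
from h import *
a,d=cams.camera("side")
p=monitor.get_obs()["eef_pos"];q=proj("side",p);print(p,q)
u,v=q.astype(int);cv2.imwrite("pics/s5.png",cv2.resize(a[v-90:v+30,u-80:u+80],(800,600),interpolation=cv2.INTER_CUBIC));print(u,v)
```

```text
[ 0.5703 -0.1203 -0.004 ] [289.1294 252.5012]
289 252
```

View pics/s5.png

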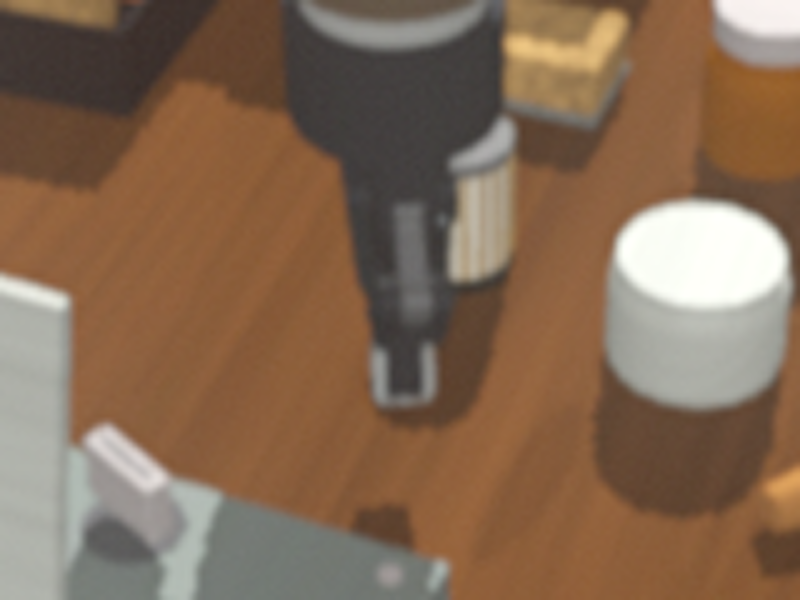

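>>> send_rows --pt "0 0 0.003 0" --pt "0 0 0.003 0" --pt "0 0 0.003 0" --pt "0 0 0.002 0" --pt "0 0 0 0" --pt "0 0 0 0"

```text
clock: 8.1
eef_pos: [0.5702, -0.1203, -0.0151]
tool_rot: [0.975, 0.221, -0.0, -0.0]
ft_force: [-0.0, -0.1, -1.0]
grip_width: 0.0003
```

>>> send_rows --pt "0 0 0.003 0" --pt "0 0 0.003 0" --pt "0 0 0 0" --pt "0 0 0 0"

```text
clock: 8.5
eef_pos: [0.5701, -0.1203, -0.0212]
tool_rot: [0.975, 0.221, -0.0, -0.0]
ft_force: [0.1, 0.2, -0.5]
grip_width: -0.0001
```

>>> send_rows --pt "0 0 0.003 0" --pt "0 0 0.001 0" --pt "0 0 0 0" --pt "0 0 0 0"

```text
clock: 8.9
eef_pos: [0.5702, -0.1203, -0.0251]
tool_rot: [0.975, 0.221, -0.0, -0.0]
ft_force: [-0.4, 1.0, 0.2]
grip_width: 0.0002
```

>>> send_rows --pt "0 0 0.002 0" --pt "0 0 0.002 0" --pt "0 0 0 0" --pt "0 0 0 0"

```text
clock: 9.3
eef_pos: [0.5702, -0.1203, -0.0291]
tool_rot: [0.975, 0.221, -0.0, -0.0]
ft_force: [1.1, -0.6, 0.7]
grip_width: 0.0001
```

Run:
```python
from h import *
a,d=cams.camera("side")
p=monitor.get_obs()["eef_pos"];q=proj("side",p);print(p,q)
u,v=q.astype(int);cv2.imwrite("pics/s6.png",cv2.resize(a[v-90:v+30,u-80:u+80],(800,600),interpolation=cv2.INTER_CUBIC));print(u,v)
```

```text
[ 0.5702 -0.1203 -0.029 ] [289.3802 261.972 ]
289 261
```

View pics/s6.png

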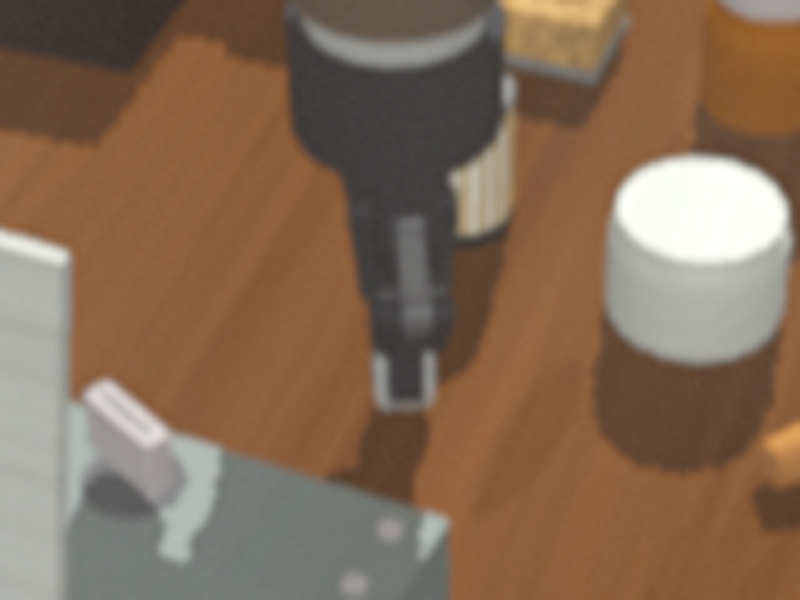

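Run:
```python
from h import *
P=cloud("side",np.load("s4.npz")["d"])
for v in range(206,228,2): print(v,P[v,288],P[v,286])
a,d=cams.camera("side");P=cloud("side",d)
for v in range(234,258,2): print(v,P[v,289],P[v,287])
```

```text
206 [ 0.5515 -0.0694  0.1492] [ 0.5544 -0.0677  0.1497]
208 [ 0.5542 -0.0765  0.1392] [ 0.5569 -0.0741  0.1404]
210 [ 0.5587 -0.0884  0.1253] [ 0.5607 -0.0841  0.128 ]
212 [ 0.567  -0.1106  0.1026] [ 0.5692 -0.1063  0.1053]
214 [ 0.5658 -0.107   0.1011] [ 0.5684 -0.1041  0.1026]
216 [ 0.5658 -0.1068  0.0967] [ 0.5689 -0.1049  0.0974]
218 [ 0.5649 -0.1042  0.0944] [ 0.5697 -0.1069  0.0911]
220 [ 0.5664 -0.1081  0.0865] [ 0.5687 -0.1039  0.0892]
222 [ 0.5666 -0.1082  0.0817] [ 0.5699 -0.1069  0.0819]
224 [ 0.6001 -0.1984 -0.001 ] [ 0.5714 -0.1106  0.0741]
226 [ 0.5973 -0.1906  0.0005] [ 0.6019 -0.1912 -0.0011]
234 [ 0.548  -0.0614  0.096 ] [ 0.5517 -0.0616  0.0949]
236 [ 0.5488 -0.0634  0.0897] [ 0.5512 -0.0601  0.0917]
238 [ 0.5533 -0.0755  0.0741] [ 0.5533 -0.0653  0.0824]
240 [ 0.5545 -0.0784  0.0667] [ 0.5575 -0.0764  0.0675]
242 [ 0.5655 -0.108   0.0344] [ 0.5624 -0.0892  0.0509]
244 [ 0.5652 -0.1069  0.0305] [ 0.5684 -0.1048  0.0314]
246 [ 0.5642 -0.104   0.0282] [ 0.5681 -0.1038  0.0273]
248 [ 0.5665 -0.1099  0.0176] [ 0.5681 -0.1035  0.0226]
250 [ 0.5653 -0.1065  0.0158] [ 0.5689 -0.1053  0.0158]
252 [ 0.5681 -0.1137  0.0036] [ 0.5713 -0.1114  0.0048]
254 [ 0.5679 -0.113  -0.0008] [ 0.5706 -0.1093  0.0016]
256 [ 0.5659 -0.1072 -0.0003] [ 0.5697 -0.1067 -0.001 ]
```

>>> send_rows --pt "0 0 0.002 0" --pt "0 0 0.001 0" --pt "0 0 0 0" --pt "0 0 0 0"

```text
clock: 9.8
eef_pos: [0.5702, -0.1203, -0.0321]
tool_rot: [0.975, 0.221, -0.0, -0.0]
ft_force: [-0.8, 0.4, -0.6]
grip_width: 0.0002
```

>>> send_rows --pt "0 0 0.002 0" --pt "0 0 0.001 0" --pt "0 0 0 0" --pt "0 0 0 0"

```text
clock: 10.2
eef_pos: [0.5707, -0.1204, -0.0332]
tool_rot: [0.975, 0.221, 0.001, 0.0]
ft_force: [-4.4, 0.9, 9.7]
grip_width: -0.0004
```

>>> send_rows --pt "0 0 0.002 0" --pt "0 0 0.001 0" --pt "0 0 0 0" --pt "0 0 0 0"

```text
clock: 10.6
eef_pos: [0.5707, -0.1204, -0.0333]
tool_rot: [0.975, 0.221, 0.001, 0.001]
ft_force: [-10.5, 2.0, 27.2]
grip_width: 0.0
```

>>> send_rows --pt "0 0 0.002 0" --pt "0 0 0.001 0" --pt "0 0 0 0" --pt "0 0 0 0"

```text
clock: 11.0
eef_pos: [0.5708, -0.1205, -0.0334]
tool_rot: [0.975, 0.221, 0.002, 0.001]
ft_force: [-15.8, 3.5, 44.1]
grip_width: -0.0001
```

>>> send_rows --pt "0 0 -0.02 0" --pt "0 0 -0.03 0" --pt "0 0 -0.03 0" --pt "0 0 -0.03 0" --pt "0 0 -0.03 0" --pt "0 0 0 0" --claw 1

```text
clock: 11.6
eef_pos: [0.5738, -0.1211, 0.1042]
tool_rot: [0.975, 0.221, 0.004, 0.002]
ft_force: [0.4, -1.5, 0.5]
grip_width: 0.0848
```

Run:
```python
from h import *
a,d=cams.camera("side");np.savez("s7.npz",im=a,d=d);b=np.load("side0.npz")["im"]
print(monitor.get_obs()["eef_pos"])
A=a[170:230,270:330];B=b[170:230,270:330]
cv2.imwrite("pics/s7.png",cv2.resize(np.hstack([B,A]),(800,400),interpolation=cv2.INTER_CUBIC))
```

```text
[ 0.5724 -0.1208  0.1017]
```

View pics/s7.png

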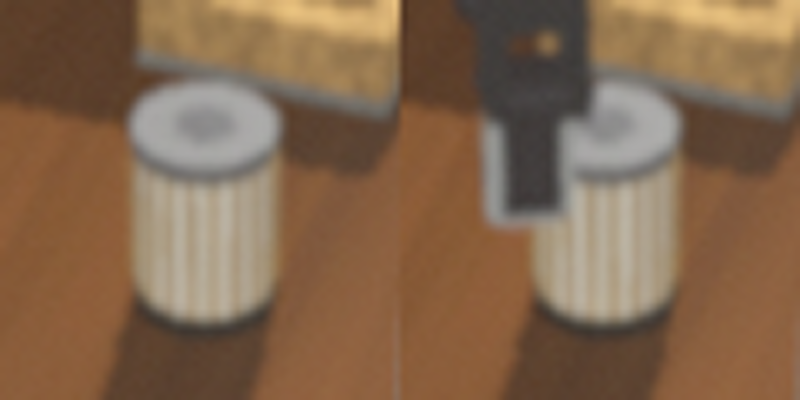

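>>> send_rows --pt "-0.009 0.028 0 0" --pt "-0.009 0.028 0 0" --pt "-0.009 0.028 0 0" --pt "-0.009 0.03 0 0" --pt "0 0 0 0" --pt "0 0 0 0" --pt "0 0 0 0"

```text
clock: 12.35
eef_pos: [0.586, -0.2377, 0.0978]
tool_rot: [0.975, 0.221, -0.001, -0.001]
ft_force: [-0.0, 0.2, -0.2]
grip_width: 0.0852
```

>>> send_rows --pt "0 0.001 0.02 0" --pt "0 0 0.02 0" --pt "0 0 0.02 0" --pt "0 0 0.02 0" --pt "0 0 0.02 0" --pt "0 0 0.003 0" --pt "0 0 0 0" --pt "0 0 0 0"

```text
clock: 13.15
eef_pos: [0.5881, -0.2394, -0.0028]
tool_rot: [0.975, 0.221, 0.001, 0.0]
ft_force: [-0.0, -0.2, 0.2]
grip_width: 0.0855
```

>>> send_rows --pt "0 0 0 0" --pt "0 0 0 0" --pt "0 0 0 0" --pt "0 0 0 0" --pt "0 0 0 0" --pt "0 0 0 0" --pt "0 0 0 0" --pt "0 0 0 0" --claw -1

```text
clock: 13.95
eef_pos: [0.588, -0.2399, -0.0029]
tool_rot: [0.975, 0.221, 0.001, 0.001]
ft_force: [0.7, 0.3, 5.3]
grip_width: 0.0428
```

>>> send_rows --pt "0 0 -0.01 0" --pt "0 0 -0.03 0" --pt "0 0 -0.03 0" --pt "0 0 -0.03 0" --pt "0 0 -0.03 0" --pt "0 0 0 0" --pt "0 0 0 0"

```text
clock: 14.65
eef_pos: [0.5873, -0.2397, 0.1263]
tool_rot: [0.975, 0.221, 0.0, 0.0]
ft_force: [-0.8, 0.0, -2.5]
grip_width: 0.0429
```

Run:
```python
from h import *
a,d=cams.camera("side");np.savez("s8.npz",im=a,d=d)
o=monitor.get_obs();print(o["eef_pos"],o["grip_width"],o["ft_force"],o["joint_pos"])
cv2.imwrite("pics/s8.png",cv2.resize(a[80:200,230:390],(800,600),interpolation=cv2.INTER_CUBIC))
```

```text
[ 0.5863 -0.2393  0.1248] 0.04256637237128006 [-0.3412 -0.8131 -2.1951] [-0.3875  0.5449  0.2673  1.2954 -0.      2.3094]
```

View pics/s8.png

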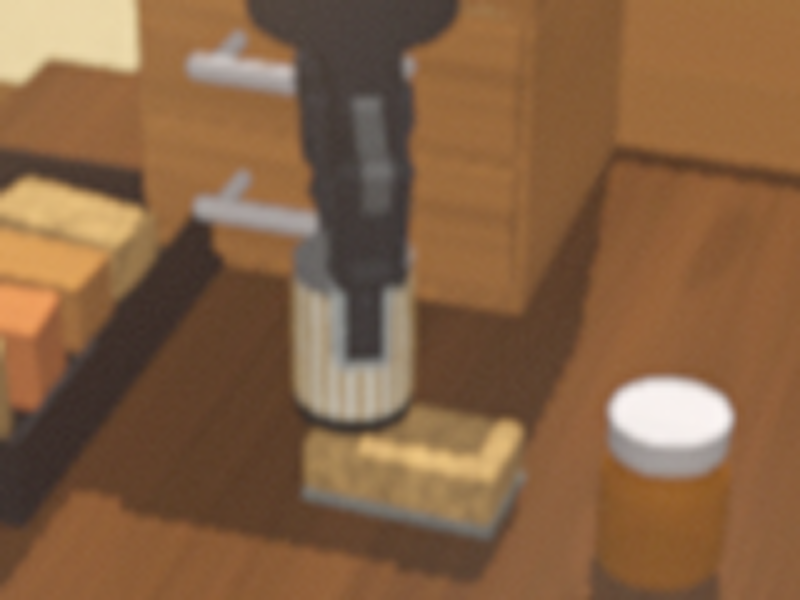

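Run:
```python
from h import *
im=np.load("top0.npz")["im"]
c=im[165:220,208:264];g=cv2.resize(c.max(2),None,fx=8,fy=8,interpolation=cv2.INTER_CUBIC)
for t in(50,65,80):
    m=(g<t).astype(np.uint8);cn,h=cv2.findContours(m,cv2.RETR_CCOMP,1)
    for k,cc in enumerate(cn):
        if len(cc)>300:
            e=cv2.fitEllipse(cc);u=(e[0][0]+.5)/8-.5+208;v=(e[0][1]+.5)/8-.5+165
            print(t,h[0][k][3],np.array(e[1])/8,u,v,onz("top",u,v,.024))
```

```text
50 -1 [31.2487 32.3494] 235.39027404785156 191.61366271972656 [0.6128 0.1019 0.024 ]
50 0 [25.7549 28.616 ] 235.42548751831055 191.84605407714844 [0.6124 0.1019 0.024 ]
65 -1 [32.16   33.2039] 235.32518577575684 191.58690452575684 [0.6129 0.1021 0.024 ]
65 0 [24.9718 27.8018] 235.42260932922363 191.82637786865234 [0.6124 0.1019 0.024 ]
80 -1 [32.8642 33.8888] 235.30683708190918 191.5688419342041 [0.6129 0.1021 0.024 ]
80 0 [24.2849 27.0689] 235.43238258361816 191.82388496398926 [0.6124 0.1019 0.024 ]
```

Run:
```python
import numpy as np
# plan: from (x0,y0) phi0 to target, rotating -1/row tool turn (phi += .1 per row)
p=np.array([.5863,-.2393]);tgt=np.array([.614,.102]);R=np.array([.975**2-.221**2,2*.975*.221])
phi0=np.arctan2(.221,.975)*2 # tool x angle
N=11;d=(tgt-p)/N;th=phi0
print(np.degrees(phi0), "x target angle 84.5; turn",np.radians(84.5)-phi0)
for k in range(N):
    x=np.array([np.cos(th),np.sin(th)]);y=np.array([np.sin(th),-np.cos(th)])
    print(k,round(d@x,4),round(d@y,4));th+=(np.radians(84.5)-phi0)/N
print((np.radians(84.5)-phi0)/N)
```

```text
25.542485129802884 x target angle 84.5; turn 1.029002753278457
0 0.0157 -0.0269
1 0.0181 -0.0253
2 0.0204 -0.0235
3 0.0225 -0.0215
4 0.0244 -0.0193
5 0.0261 -0.017
6 0.0276 -0.0145
7 0.0288 -0.0118
8 0.0298 -0.0091
9 0.0305 -0.0062
10 0.0309 -0.0034
0.09354570484349609
```

>>> send_rows --pt "0 0 -0.02 0" --pt "0.0157 -0.0269 0 -0.94" --pt "0.0181 -0.0253 0 -0.94" --pt "0.0204 -0.0235 0 -0.94" --pt "0.0225 -0.0215 0 -0.94" --pt "0.0244 -0.0193 0 -0.94" --pt "0.0261 -0.017 0 -0.94" --pt "0.0276 -0.0145 0 -0.94" --pt "0.0288 -0.0118 0 -0.94" --pt "0.0298 -0.0091 0 -0.94" --pt "0.0305 -0.0062 0 -0.94" --pt "0.0309 -0.0034 0 -0.94" --pt "0 0 0 0" --pt "0 0 0 0" --pt "0 0 0 0"

```text
clock: 16.2
eef_pos: [0.6136, 0.1009, 0.1444]
tool_rot: [0.739, 0.673, -0.001, -0.001]
ft_force: [-0.0, 0.3, -2.3]
grip_width: 0.0429
```

Run:
```python
from h import *
a,d=cams.camera("side");np.savez("s9.npz",im=a,d=d)
o=monitor.get_obs();print(o["eef_pos"],o["tool_rot"],o["grip_width"],o["ft_force"],o["joint_pos"])
q=o["tool_rot"];th=2*np.arctan2(q[1],q[0]);x=np.array([np.cos(th),np.sin(th)]);y=np.array([np.sin(th),-np.cos(th)])
D=np.array([.6135,.102])-o["eef_pos"][:2];print(np.degrees(th),"dx",D@x,"dy",D@y)
cv2.imwrite("pics/s9.png",cv2.resize(a[80:380,60:460],(800,600),interpolation=cv2.INTER_CUBIC))
```

```text
[0.6139 0.1006 0.1449] [ 0.7394  0.6733 -0.0011 -0.0005] 0.04268467763968137 [ 0.4185 -0.7047 -1.4501] [ 0.1626  0.5118  0.2653  1.3266 -0.0003  1.827 ]
84.63797527426793 dx 0.0013524003980169511 dy -0.0005263416265047162
```

View pics/s9.png

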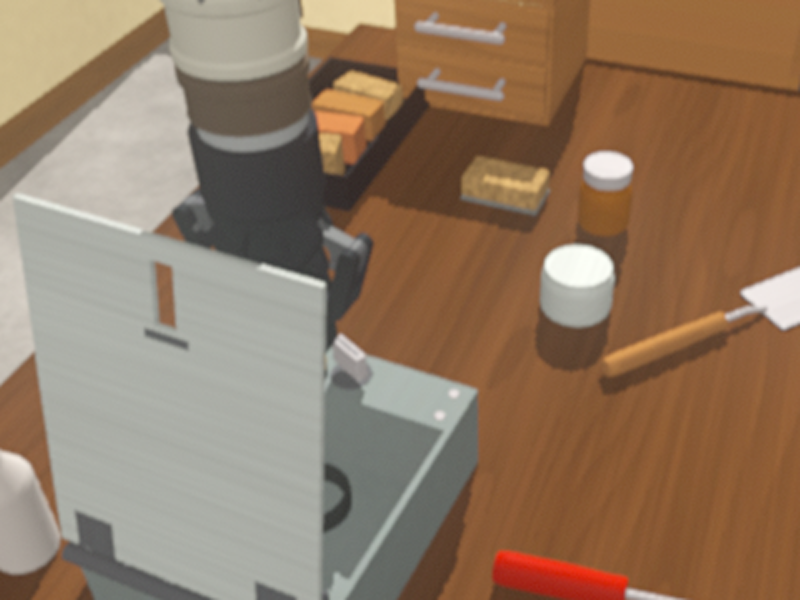

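>>> send_rows --pt "0.001 -0.0005 0.02 0" --pt "0 0 0.02 0" --pt "0 0 0.02 0" --pt "0 0 0.02 0" --pt "0 0 0.02 0" --pt "0 0 0.01 0" --pt "0 0 0 0" --pt "0 0 0 0" --pt "0 0 0 0"

```text
clock: 17.15
eef_pos: [0.6154, 0.1027, 0.0374]
tool_rot: [0.739, 0.674, 0.001, 0.001]
ft_force: [0.8, -0.4, -2.5]
grip_width: 0.0428
```

Run:
```python
from h import *
a,d=cams.camera("top");np.savez("t10.npz",im=a,d=d)
o=monitor.get_obs();print(o["eef_pos"],o["tool_rot"],o["ft_force"])
cv2.imwrite("pics/t10.png",cv2.resize(a[80:280,80:330],(750,600),interpolation=cv2.INTER_CUBIC))
```

```text
[0.6154 0.1028 0.0375] [0.739  0.6738 0.0011 0.0007] [-1.1394  0.0631 -1.6161]
```

View pics/t10.png

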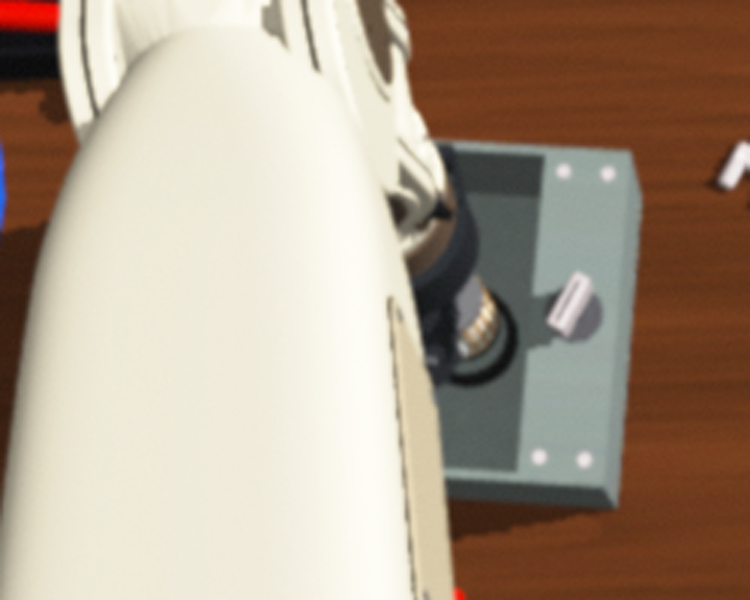

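>>> send_rows --pt "-0.0005 -0.001 0.005 0" --pt "0 0 0.005 0" --pt "0 0 0.005 0" --pt "0 0 0.005 0" --pt "0 0 0 0" --pt "0 0 0 0" --pt "0 0 0 0"

```text
clock: 17.9
eef_pos: [0.6132, 0.1023, 0.0161]
tool_rot: [0.739, 0.674, 0.0, 0.0]
ft_force: [0.5, 0.1, -2.0]
grip_width: 0.0428
```

Run:
```python
from h import *
a,d=cams.camera("top")
o=monitor.get_obs();print(o["eef_pos"],o["tool_rot"],o["ft_force"])
cv2.imwrite("pics/t11.png",cv2.resize(a[140:240,210:310],(600,600),interpolation=cv2.INTER_CUBIC))
```

```text
[0.6133 0.1023 0.0162] [0.7389 0.6738 0.0001 0.0001] [-0.2123  0.1776 -1.1902]
```

View pics/t11.png

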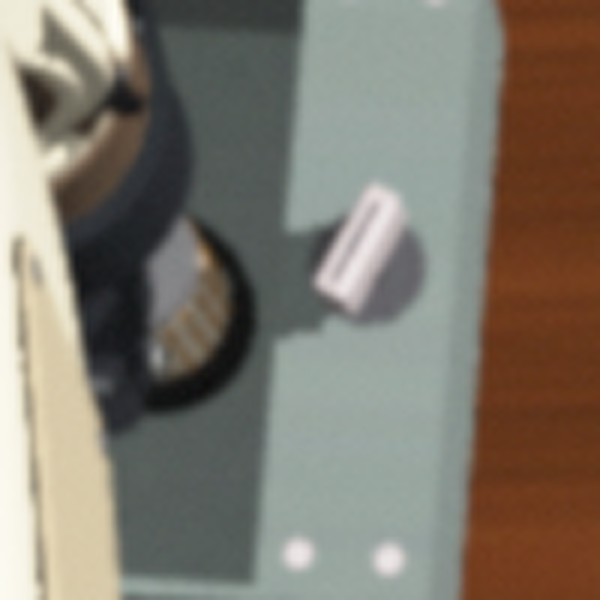

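>>> send_rows --pt "0 0 0.004 0" --pt "0 0 0.004 0" --pt "0 0 0.003 0" --pt "0 0 0 0" --pt "0 0 0 0"

```text
clock: 18.45
eef_pos: [0.613, 0.1023, 0.0048]
tool_rot: [0.739, 0.674, -0.0, -0.0]
ft_force: [-0.3, -0.2, -2.0]
grip_width: 0.0424
```

>>> send_rows --pt "0 0 0.002 0" --pt "0 0 0 0" --pt "0 0 0 0"

```text
clock: 18.75
eef_pos: [0.6133, 0.1023, 0.0032]
tool_rot: [0.739, 0.674, 0.0, 0.0]
ft_force: [1.0, 0.4, -1.3]
grip_width: 0.0422
```

>>> send_rows --pt "0 0 0.001 0" --pt "0 0 0.001 0" --pt "0 0 0 0" --pt "0 0 0 0"

```text
clock: 19.15
eef_pos: [0.6134, 0.1023, 0.0031]
tool_rot: [0.739, 0.674, 0.001, 0.0]
ft_force: [-4.0, -0.6, 8.7]
grip_width: 0.0427
```

>>> send_rows --pt "0 0 0 0" --pt "0 0 0 0" --pt "0 0 0 0" --pt "0 0 0 0" --pt "0 0 0 0" --pt "0 0 0 0" --claw 1

```text
clock: 19.75
eef_pos: [0.6131, 0.1023, 0.0008]
tool_rot: [0.739, 0.674, -0.0, -0.0]
ft_force: [0.1, -0.8, 0.7]
grip_width: 0.0854
```

>>> send_rows --pt "0 0 -0.01 0" --pt "0 0 -0.02 0" --pt "0 0 -0.03 0" --pt "0 0 -0.03 0" --pt "0 0 -0.03 0" --pt "0 0 0 0" --pt "0 0 0 0"

```text
clock: 20.45
eef_pos: [0.614, 0.1024, 0.1226]
tool_rot: [0.739, 0.674, 0.001, 0.001]
ft_force: [0.8, 0.0, -0.7]
grip_width: 0.0858
```

Run:
```python
from h import *
a,d=cams.camera("top")
o=monitor.get_obs();print(o["eef_pos"],o["tool_rot"],o["ft_force"],o["grip_width"])
cv2.imwrite("pics/t12.png",cv2.resize(a[140:240,210:310],(600,600),interpolation=cv2.INTER_CUBIC))
```

```text
[0.6129 0.1023 0.1211] [ 0.7389  0.6739 -0.     -0.    ] [-0.8119 -0.0264 -1.4386] 0.08524127233572305
```

View pics/t12.png

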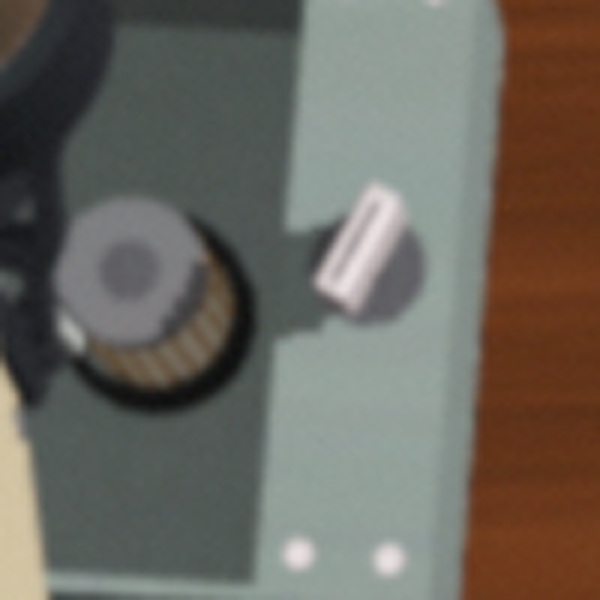

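Run:
```python
from h import *
print("cart",onz("top",231.4,184.6,.071))
im=np.load("top0.npz")["im"]
g=lambda x,y:(210+(x+.5)/6-.5,140+(y+.5)/6-.5)
W=[onz("top",*g(*c),.115)[:2] for c in[(377,182),(408,200),(350,313),(316,285)]]
W=np.array(W);print(W,W.mean(0));e=W[0]-W[3];f=W[1]-W[2];print(np.degrees(np.arctan2(-e[1],-e[0])),np.degrees(np.arctan2(-f[1],-f[0])))
p=np.array([.613,.1023]);tgt=np.array([.607,.028]);N=12;th=np.radians(84.6);d=(tgt-p)/N
for k in range(N):
    x=np.array([np.cos(th),np.sin(th)]);y=np.array([np.sin(th),-np.cos(th)]);print(round(d@x,4),round(d@y,4));th+=.097
```

```text
cart [0.6136 0.1005 0.071 ]
[[0.6246 0.0227]
 [0.619  0.014 ]
 [0.587  0.0308]
 [0.5954 0.0403]] [0.6065 0.0269]
148.90412179312952 152.300366478666
-0.0062 0.0001
-0.0062 -0.0005
-0.0061 -0.0011
-0.006 -0.0017
-0.0058 -0.0023
-0.0055 -0.0028
-0.0052 -0.0033
-0.0049 -0.0038
-0.0045 -0.0043
-0.0041 -0.0047
-0.0036 -0.0051
-0.0031 -0.0054
```

>>> send_rows --pt "-0.0062 0.0001 0 -0.97" --pt "-0.0062 -0.0005 0 -0.97" --pt "-0.0061 -0.0011 0 -0.97" --pt "-0.006 -0.0017 0 -0.97" --pt "-0.0058 -0.0023 0 -0.97" --pt "-0.0055 -0.0028 0 -0.97" --pt "-0.0052 -0.0033 0 -0.97" --pt "-0.0049 -0.0038 0 -0.97" --pt "-0.0045 -0.0043 0 -0.97" --pt "-0.0041 -0.0047 0 -0.97" --pt "-0.0036 -0.0051 0 -0.97" --pt "-0.0031 -0.0054 0 -0.97" --pt "0 0 0 0" --pt "0 0 0 0" --claw -0.15

```text
clock: 21.9
eef_pos: [0.6066, 0.028, 0.1197]
tool_rot: [0.248, 0.969, -0.0, -0.001]
ft_force: [0.3, -0.1, 0.2]
grip_width: 0.0366
```

```bash
cat > st.py <<'E'
from h import *
import sys
def st(tx=None,ty=None):
    o=monitor.get_obs();q=o["tool_rot"];th=2*np.arctan2(q[1],q[0]);x=np.array([np.cos(th),np.sin(th)]);y=np.array([np.sin(th),-np.cos(th)])
    print(o["clock"],o["eef_pos"],np.degrees(th),o["grip_width"],o["ft_force"],o["joint_pos"])
    if tx is not None:
        D=np.array([tx,ty])-o["eef_pos"][:2];print("dx",D@x,"dy",D@y)
E
python3 - <<'E'
from st import *
a,d=cams.camera("side");cv2.imwrite("pics/s13.png",cv2.resize(a[130:280,170:370],(800,600),interpolation=cv2.INTER_CUBIC))
st(.6068,.0277)
E
```

```text
21.95 [0.6068 0.0281 0.12  ] 151.32737170128578 0.03610672625514926 [0.2772 0.5873 0.6929] [0.0463 0.4955 0.173  1.2502 0.0002 0.5467]
dx -0.0001947375073106804 dy -0.00040636246306178364
```

View pics/s13.png

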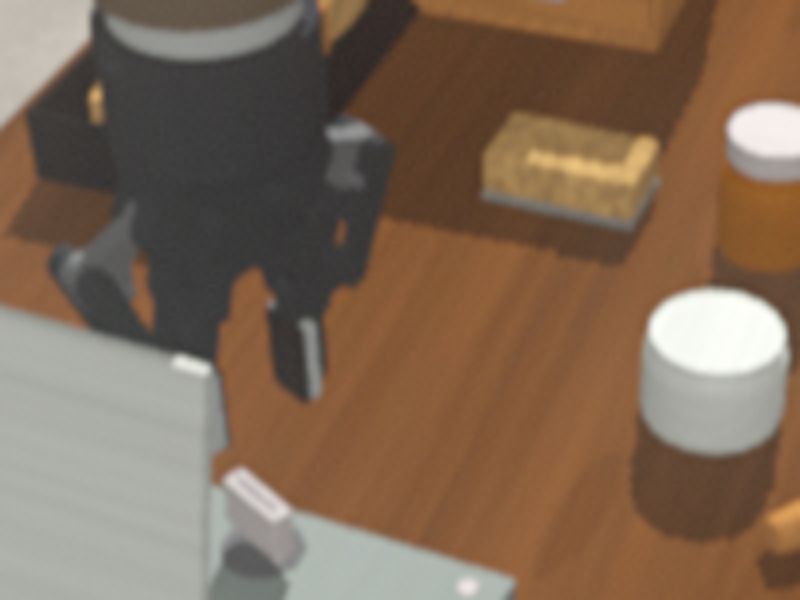

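>>> send_rows --pt "0 0 0.015 0" --pt "0 0 0.015 0" --pt "0 0 0.015 0" --pt "0 0 0.009 0" --pt "0 0 0 0" --pt "0 0 0 0"

```text
clock: 22.55
eef_pos: [0.6076, 0.0282, 0.0671]
tool_rot: [0.247, 0.969, 0.0, -0.0]
ft_force: [0.9, -0.4, 0.2]
grip_width: 0.0364
```

>>> send_rows --pt "0 0 0 0" --pt "0 0 0 0" --pt "0 0 0 0" --pt "0 0 0 0" --pt "0 0 0 0" --pt "0 0 0 0" --claw -1

```text
clock: 23.15
eef_pos: [0.6091, 0.0297, 0.0683]
tool_rot: [0.246, 0.969, 0.002, 0.001]
ft_force: [2.9, 4.3, 0.7]
grip_width: 0.0081
```

>>> send_rows --pt "0 0 0 0.97" --pt "0 0 0 0.97" --pt "0 0 0 0.97" --pt "0 0 0 0.97" --pt "0 0 0 0.97" --pt "0 0 0 0.97" --pt "0 0 0 0.97" --pt "0 0 0 0.97" --pt "0 0 0 0.97" --pt "0 0 0 0.97" --pt "0 0 0 0.97" --pt "0 0 0 1.0" --pt "0 0 0 0" --pt "0 0 0 0" --pt "0 0 0 0"

```text
clock: 24.65
eef_pos: [0.6076, 0.029, 0.0683]
tool_rot: [0.739, 0.674, 0.001, -0.0]
ft_force: [-1.9, 4.4, 6.0]
grip_width: 0.0084
```

Run:
```python
from st import *
st()
```

```text
24.65 [0.6076 0.029  0.0683] 84.7255688938832 0.0084256712424942 [-1.9375  4.3729  6.0236] [0.0467 0.532  0.0924 1.13   0.0017 1.7096]
```

Release, rise, and look at the wing.

>>> send_rows --pt "0 0 0 0" --pt "0 0 0 0" --pt "0 0 0 0" --pt "0 0 0 0" --claw -0.15

```text
clock: 25.05
eef_pos: [0.6074, 0.0275, 0.0667]
tool_rot: [0.74, 0.673, -0.0, 0.0]
ft_force: [-0.3, 1.0, -0.2]
grip_width: 0.0362
```

>>> send_rows --pt "0 0 -0.02 0" --pt "0 0 -0.03 0" --pt "0 0 -0.03 0" --pt "0 0 -0.03 0" --pt "0 0 -0.03 0" --pt "0 0 -0.03 0" --pt "0 0 -0.03 0" --pt "0 0 0 0" --pt "0 0 0 0" --claw -1

```text
clock: 25.95
eef_pos: [0.6079, 0.0278, 0.2675]
tool_rot: [0.74, 0.673, 0.001, 0.001]
ft_force: [-1.1, -0.3, -0.3]
grip_width: -0.0004
```

Run:
```python
from st import *
a,d=cams.camera("side");cv2.imwrite("pics/s14.png",cv2.resize(a[150:300,170:370],(800,600),interpolation=cv2.INTER_CUBIC))
a,d=cams.camera("top");cv2.imwrite("pics/t14.png",cv2.resize(a[90:270,100:340],(800,600),interpolation=cv2.INTER_CUBIC))
st()
```

```text
26.05 [0.6068 0.0278 0.2654] 84.55486082669593 -0.0001090730227554337 [-1.0575 -0.3152 -0.6263] [ 0.0459  0.457   0.4883  1.6047 -0.0002  1.7117]
```

View pics/s14.png

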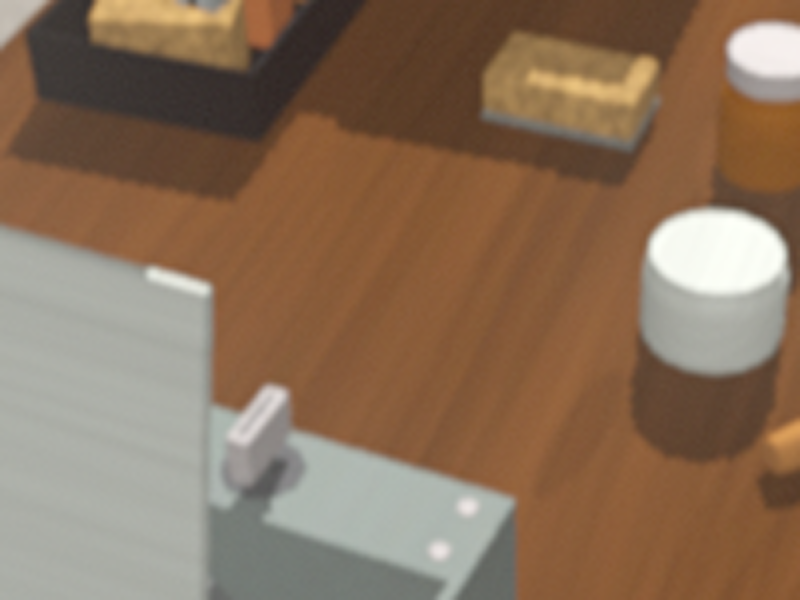

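View pics/t14.png

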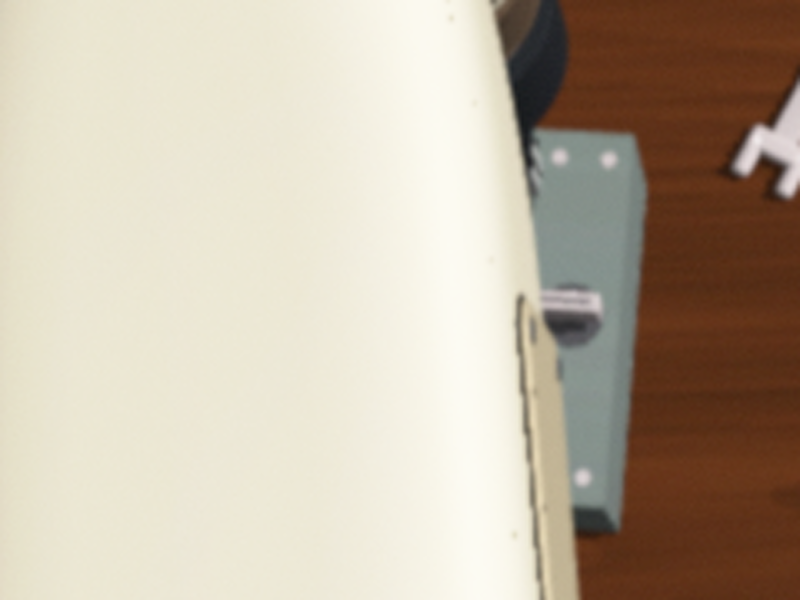

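>>> send_rows --pt "0 0 -0.02 0" --pt "0 0 -0.025 0" --pt "0 -0.02 -0.02 0" --pt "0 -0.025 0 0" --pt "0 0 0 0" --pt "0 0 0 0"

```text
clock: 26.65
eef_pos: [0.5621, 0.0322, 0.331]
tool_rot: [0.74, 0.673, -0.001, -0.001]
ft_force: [0.5, 0.5, -0.6]
grip_width: 0.0002
```

Run:
```python
from st import *
a,d=cams.camera("side");cv2.imwrite("pics/s15.png",a);np.savez("s15.npz",im=a,d=d)
st();P=cloud("side",d)
for u,v in[(80,190),(110,195),(200,225),(210,235),(100,250),(180,300)]:print(u,v,P[v,u])
# cover plane fit
m=np.zeros((480,640),bool);m[200:370,95:205]=1;Q=P[m];Q=Q[(Q[:,2]>.11)];c=np.median(Q,0);U,S,V=np.linalg.svd(Q-c,full_matrices=False);print(c,V[2],S/np.sqrt(len(Q)))
```

```text
26.7 [0.5626 0.0322 0.3308] 84.5600531337854 -3.0258328319998183e-05 [ 0.6007  0.0135 -0.1131] [ 0.0572  0.371   0.5267  1.7282 -0.0001  1.7229]
80 190 [0.704  0.189  0.3207]
110 195 [0.6619 0.1921 0.3256]
200 225 [0.548  0.2041 0.3215]
210 235 [0.5367 0.2064 0.3128]
100 250 [0.6872 0.2065 0.2498]
180 300 [0.5776 0.225  0.219 ]
[0.6148 0.2184 0.2294] [0.3751 0.92   0.1136] [0.0738 0.047  0.0241]
```

View pics/s15.png

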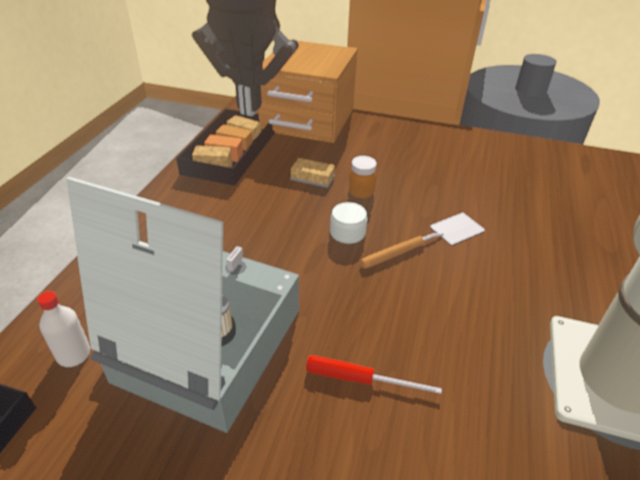

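>>> send_rows --pt "0.02 0 0 0" --pt "0.03 0 0 0" --pt "0.03 0 0 0" --pt "0.03 0 0 0" --pt "0.03 0 0 0" --pt "0.03 0 0 0" --pt "0.03 0 0 0" --pt "0.005 0 0 0" --pt "0 0 0 0" --pt "0 0 0 0"

```text
clock: 27.7
eef_pos: [0.5824, 0.2355, 0.3312]
tool_rot: [0.74, 0.672, -0.001, 0.0]
ft_force: [-1.2, -0.1, 0.6]
grip_width: -0.0001
```

Run:
```python
from st import *
a,d=cams.camera("side");cv2.imwrite("pics/s16.png",a);np.savez("s16.npz",im=a,d=d)
st()
a,d=cams.camera("top");cv2.imwrite("pics/t16.png",a)
```

```text
27.75 [0.5824 0.2352 0.3317] 84.48345148001003 -0.00017820547353657873 [ 0.5391 -0.4659  0.4969] [ 0.384   0.5342  0.7842  1.8216 -0.0005  2.0511]
```

View pics/s16.png

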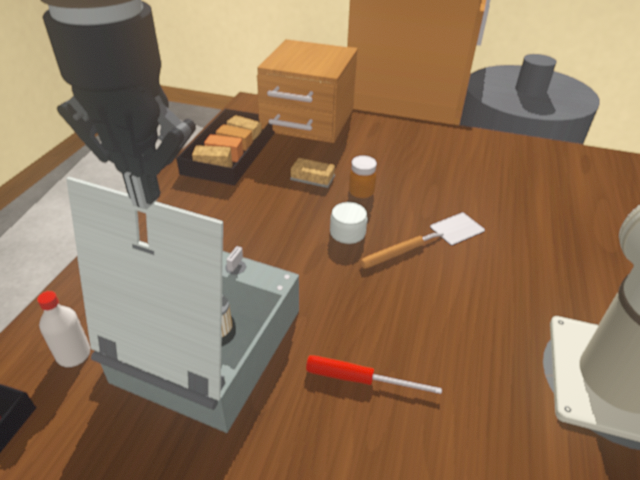

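Run:
```python
from st import *
f=np.load("s16.npz");P=cloud("side",f["d"]);print(proj("side",[.5824,.2352,.365]),proj("side",[.5824,.2352,.29]))
for v in range(180,216,4):print(v,P[v,138],P[v,146],P[v,152])
cv2.imwrite("pics/s16b.png",cv2.resize(f["im"][120:270,50:250],(800,600),interpolation=cv2.INTER_CUBIC))
```

```text
[145.9034 202.0134] [160.3527 259.7657]
180 [0.5759 0.2464 0.3987] [0.5681 0.2456 0.3998] [0.5696 0.2355 0.393 ]
184 [0.5762 0.2473 0.3949] [0.5709 0.2433 0.3934] [0.5684 0.2384 0.3908]
188 [0.5765 0.2483 0.3912] [0.5717 0.2436 0.3891] [0.5678 0.2404 0.3879]
192 [0.5786 0.2471 0.3855] [0.5728 0.2435 0.3844] [0.568  0.2415 0.3841]
196 [0.5805 0.2462 0.38  ] [0.5733 0.2443 0.3803] [0.5683 0.2424 0.3802]
200 [0.5805 0.2475 0.3764] [0.5742 0.2445 0.3757] [0.5688 0.2431 0.3761]
204 [0.5811 0.2482 0.3722] [0.5755 0.2443 0.3707] [0.5749 0.2367 0.3655]
208 [0.6262 0.1961 0.3191] [0.5756 0.2455 0.367 ] [0.6063 0.1986 0.3257]
212 [ 0.9104 -0.1375 -0.0006] [0.6144 0.1996 0.3191] [0.6073 0.1988 0.3202]
```

View pics/s16b.png

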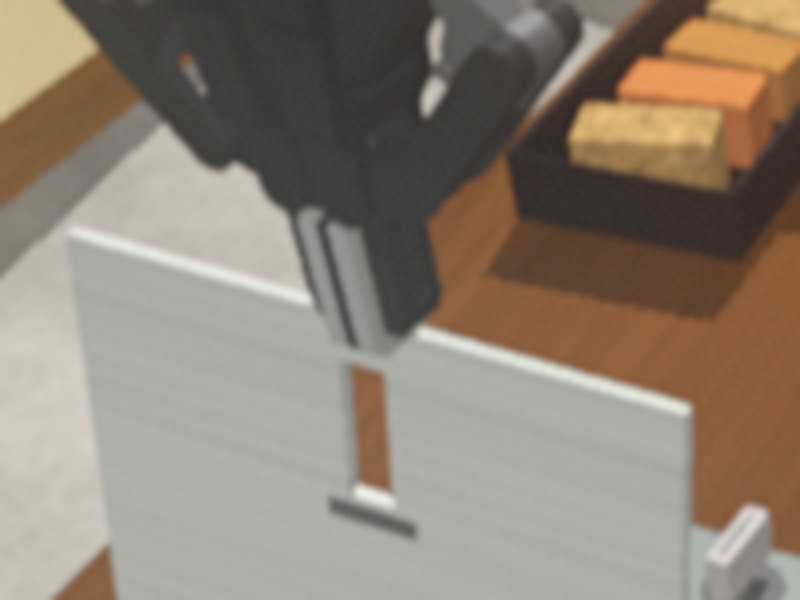

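Run:
```python
import numpy as np
r=.210;H=.120
y=lambda t:H-r*np.cos(t)+.0045*np.sin(t)+.011
z=lambda t:.085+r*np.sin(t)+.0045*np.cos(t)
ths=np.concatenate([np.arange(1.35,0.0,-.06),[0]])
Y=y(ths);Z=z(ths);print(Y[0],Z[0])
for i in range(1,len(ths)):print(i,round(ths[i],2),"dx %.4f dz %.4f"%(Y[i]-Y[i-1],-(Z[i]-Z[i-1])),"rep z %.4f yh %.4f"%(Z[i]-.033,Y[i]))
```

```text
0.08939935082068125 0.29088743523551713
1 1.29 dx -0.0123 dz 0.0029 rep z 0.2550 yh 0.0771
2 1.23 dx -0.0121 dz 0.0036 rep z 0.2514 yh 0.0651
3 1.17 dx -0.0118 dz 0.0043 rep z 0.2471 yh 0.0532
4 1.11 dx -0.0116 dz 0.0050 rep z 0.2421 yh 0.0417
5 1.05 dx -0.0112 dz 0.0057 rep z 0.2364 yh 0.0304
6 0.99 dx -0.0109 dz 0.0064 rep z 0.2300 yh 0.0195
7 0.93 dx -0.0105 dz 0.0070 rep z 0.2230 yh 0.0091
8 0.87 dx -0.0100 dz 0.0076 rep z 0.2154 yh -0.0010
9 0.81 dx -0.0096 dz 0.0082 rep z 0.2072 yh -0.0105
10 0.75 dx -0.0091 dz 0.0088 rep z 0.1984 yh -0.0196
11 0.69 dx -0.0085 dz 0.0093 rep z 0.1891 yh -0.0281
12 0.63 dx -0.0079 dz 0.0098 rep z 0.1794 yh -0.0360
13 0.57 dx -0.0073 dz 0.0102 rep z 0.1691 yh -0.0434
14 0.51 dx -0.0067 dz 0.0107 rep z 0.1584 yh -0.0501
15 0.45 dx -0.0061 dz 0.0110 rep z 0.1474 yh -0.0561
16 0.39 dx -0.0054 dz 0.0114 rep z 0.1360 yh -0.0615
17 0.33 dx -0.0047 dz 0.0117 rep z 0.1243 yh -0.0662
18 0.27 dx -0.0040 dz 0.0120 rep z 0.1124 yh -0.0702
19 0.21 dx -0.0033 dz 0.0122 rep z 0.1002 yh -0.0734
20 0.15 dx -0.0025 dz 0.0123 rep z 0.0878 yh -0.0760
21 0.09 dx -0.0018 dz 0.0125 rep z 0.0754 yh -0.0777
22 0.03 dx -0.0010 dz 0.0126 rep z 0.0628 yh -0.0788
23 0.0 dx -0.0002 dz 0.0063 rep z 0.0565 yh -0.0790
```

>>> send_rows --pt "0 0 0.02 0" --pt "0 0 0.03 0" --pt "0 0 0.023 0" --pt "0 0 0 0" --pt "-0.01 0 0 0" --pt "-0.008 0 0 0" --pt "0 0 0 0" --pt "0 0 0 0"

```text
clock: 28.6
eef_pos: [0.5811, 0.218, 0.2606]
tool_rot: [0.74, 0.672, 0.001, 0.001]
ft_force: [0.2, 0.2, -0.2]
grip_width: 0.0
```

Run:
```python
from st import *
st();p=monitor.get_obs()["eef_pos"];D=p[:2]-[.6155,.1215];print("xh",D@[.9954,-.0958],"yh",D@[.0958,.9954])
a,d=cams.camera("side");cv2.imwrite("pics/s17.png",cv2.resize(a[120:345,50:350],(800,600),interpolation=cv2.INTER_CUBIC))
```

```text
28.6 [0.5811 0.218  0.2606] 84.49532085129401 2.839184971547771e-05 [ 0.1997  0.1784 -0.1949] [0.3588 0.4817 0.5147 1.6011 0.     2.0257]
xh -0.04344719109285895 yh 0.09275358956853022
```

View pics/s17.png

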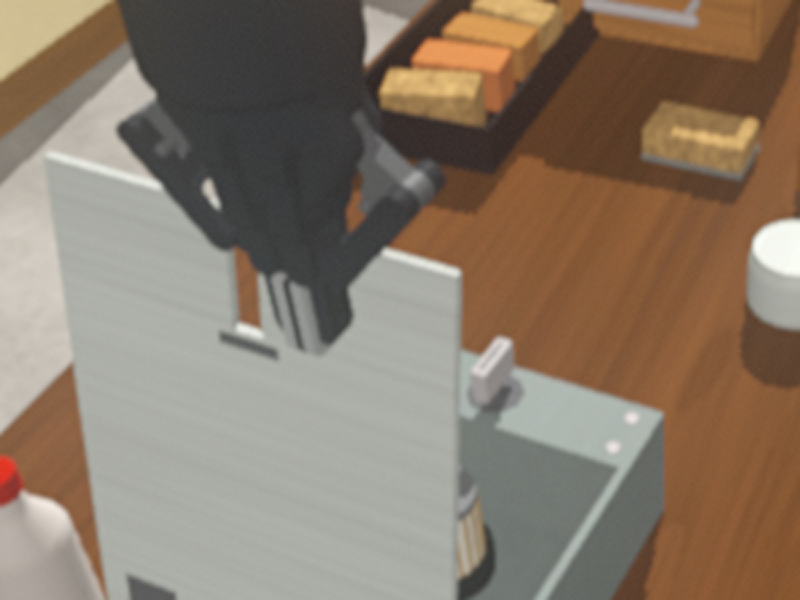

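>>> send_rows --pt "-0.0035 0 0 0" --pt "-0.0123 0 0.003 0" --pt "-0.012 0 0.0036 0" --pt "-0.0118 0 0.0043 0" --pt "-0.0116 0 0.005 0" --pt "0 0 0 0" --pt "0 0 0 0"

```text
clock: 29.35
eef_pos: [0.5753, 0.1669, 0.243]
tool_rot: [0.74, 0.672, -0.0, -0.0]
ft_force: [0.0, 2.0, 0.5]
grip_width: -0.0001
```

Run:
```python
from st import *
st();p=monitor.get_obs()["eef_pos"];D=p[:2]-[.6155,.1215];print("xh",D@[.9954,-.0958],"yh",D@[.0958,.9954])
a,d=cams.camera("side");cv2.imwrite("pics/s18.png",cv2.resize(a[120:345,50:350],(800,600),interpolation=cv2.INTER_CUBIC))
```

```text
29.35 [0.5753 0.1669 0.243 ] 84.49903015272974 -0.00010548487665241807 [0.0333 2.0464 0.4612] [0.2821 0.4349 0.3969 1.5334 0.0005 1.9489]
xh -0.04437831379393767 yh 0.04133798607778224
```

View pics/s18.png

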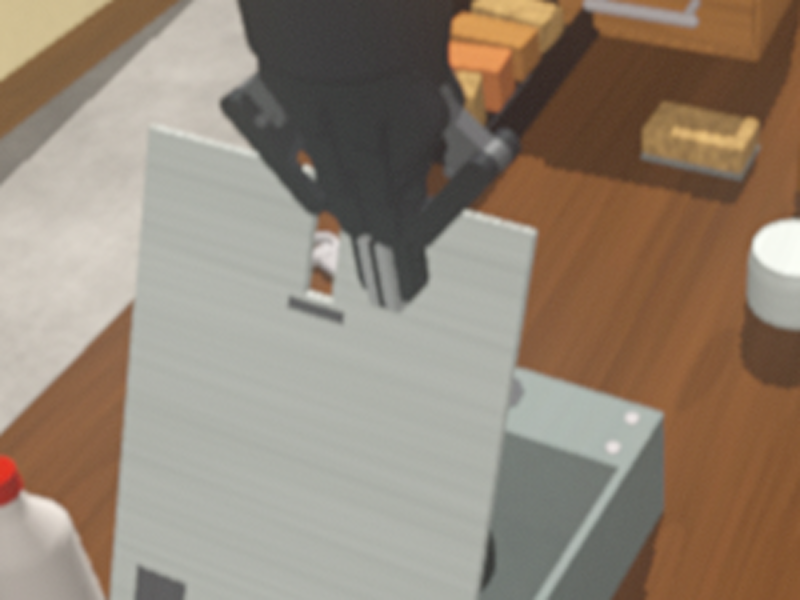

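Cover is following the fingers with about 2 N. Continue the arc.

>>> send_rows --pt "-0.0112 0 0.0057 0" --pt "-0.0109 0 0.0064 0" --pt "-0.0105 0 0.007 0" --pt "-0.01 0 0.0076 0" --pt "-0.0096 0 0.0082 0" --pt "-0.0091 0 0.0088 0" --pt "-0.0085 0 0.0093 0" --pt "-0.0079 0 0.0098 0" --pt "-0.0073 0 0.0102 0" --pt "0 0 0 0" --pt "0 0 0 0"

```text
clock: 30.5
eef_pos: [0.5671, 0.0825, 0.17]
tool_rot: [0.74, 0.673, -0.0, -0.0]
ft_force: [-1.9, 2.5, 3.2]
grip_width: -0.0002
```

>>> send_rows --pt "-0.0067 0 0.0107 0" --pt "-0.0061 0 0.011 0" --pt "-0.0054 0 0.0114 0" --pt "-0.0047 0 0.0117 0" --pt "-0.004 0 0.012 0" --pt "0 0 0 0" --pt "0 0 0 0"

```text
clock: 31.2
eef_pos: [0.5648, 0.0555, 0.1131]
tool_rot: [0.74, 0.673, -0.0, -0.0]
ft_force: [0.2, 0.2, 5.3]
grip_width: 0.0003
```

Run:
```python
from st import *
st();p=monitor.get_obs()["eef_pos"];D=p[:2]-[.6155,.1215];print("xh",D@[.9954,-.0958],"yh",D@[.0958,.9954])
a,d=cams.camera("side");cv2.imwrite("pics/s19.png",cv2.resize(a[120:345,50:350],(800,600),interpolation=cv2.INTER_CUBIC))
```

```text
31.2 [0.5648 0.0555 0.1131] 84.52449925774467 0.0002971005725732273 [0.1525 0.2321 5.2563] [ 0.0983  0.422   0.0373  1.187  -0.0006  1.7647]
xh -0.044177768252352076 yh -0.07052637634773791
```

View pics/s19.png

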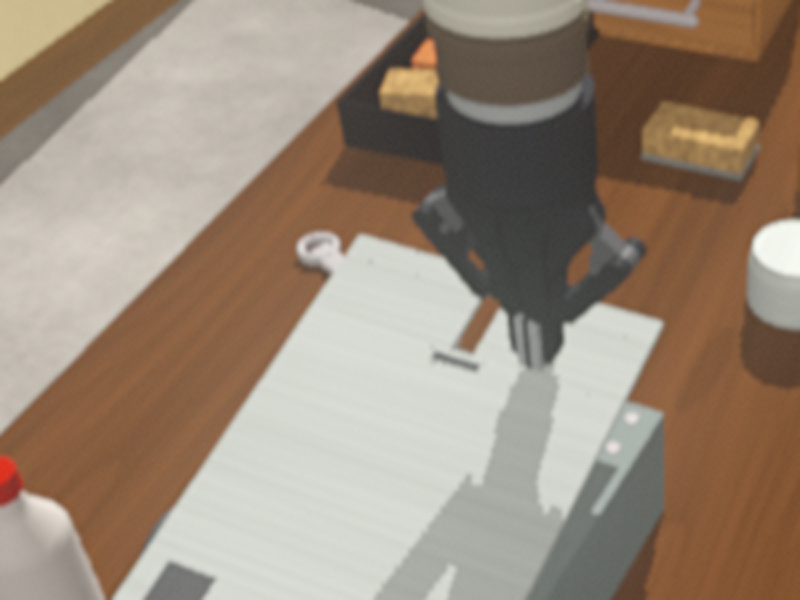

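>>> send_rows --pt "-0.0033 0 0.0122 0" --pt "-0.0025 0 0.0123 0" --pt "-0.0018 0 0.0125 0" --pt "0 0 0 0" --pt "0 0 0 0"

```text
clock: 31.75
eef_pos: [0.5642, 0.0481, 0.077]
tool_rot: [0.74, 0.673, -0.0, 0.0]
ft_force: [-0.8, 0.3, 5.7]
grip_width: -0.0002
```

>>> send_rows --pt "-0.001 0 0.008 0" --pt "0 0 0.006 0" --pt "0 0 0.004 0" --pt "0 0 0 0" --pt "0 0 0 0"

```text
clock: 32.25
eef_pos: [0.5643, 0.0468, 0.0594]
tool_rot: [0.74, 0.673, -0.0, 0.001]
ft_force: [-1.2, -1.2, 6.9]
grip_width: -0.0002
```

>>> send_rows --pt "0 0 0.002 0" --pt "0 0 0.002 0" --pt "0 0 0 0" --pt "0 0 0 0"

```text
clock: 32.65
eef_pos: [0.5643, 0.0467, 0.056]
tool_rot: [0.74, 0.673, -0.0, 0.001]
ft_force: [-1.4, -1.8, 8.8]
grip_width: -0.0003
```

>>> send_rows --pt "0 0 0.002 0" --pt "0 0 0 0" --pt "0 0 0 0"

```text
clock: 32.95
eef_pos: [0.5644, 0.0467, 0.0553]
tool_rot: [0.74, 0.673, 0.0, 0.001]
ft_force: [-4.5, -1.8, 15.8]
grip_width: -0.0001
```

>>> send_rows --pt "0 0 0.001 0" --pt "0 0 0 0" --pt "0 0 0 0" --pt "0 0 0 0"

```text
clock: 33.35
eef_pos: [0.5645, 0.0467, 0.055]
tool_rot: [0.74, 0.673, 0.0, 0.001]
ft_force: [-4.9, -1.5, 19.3]
grip_width: -0.0005
```

Run:
```python
from st import *
st()
a,d=cams.camera("side");cv2.imwrite("pics/s20.png",cv2.resize(a[120:420,50:450],(800,600),interpolation=cv2.INTER_CUBIC))
P=cloud("side",d)
b,e=cams.camera("top");cv2.imwrite("pics/t20.png",cv2.resize(b[90:270,100:340],(800,600),interpolation=cv2.INTER_CUBIC))
for u,v in[(150,300),(200,250),(220,230),(170,350),(250,270),(275,245)]:print(u,v,P[v,u])
# cover angle from depth, in housing coords
m=np.zeros((480,640),bool);m[200:380,90:300]=1
Q=P[m]-np.array([.6155,.1215,0]);h=np.c_[Q@[.9954,-.0958,0],Q@[.0958,.9954,0],Q[:,2]]
k=(abs(h[:,0])<.09)&(h[:,1]<.115)&(h[:,1]>-.125)&(h[:,2]>.075)&(h[:,2]<.1);k&=~((h[:,0]<.03)&(h[:,0]>-.08)&(h[:,1]<-.03))
h=h[k];A=np.c_[h[:,:2],np.ones(len(h))];c,_,_,_=np.linalg.lstsq(A,h[:,2],rcond=None);print(len(h),"slopes x,y, z0",c)
```

```text
33.35 [0.5645 0.0467 0.055 ] 84.53152205154848 -0.00046532136845203607 [-4.8946 -1.4766 19.3066] [ 0.0836  0.4671 -0.0543  1.0474 -0.0018  1.7499]
150 300 [0.697  0.1386 0.0887]
200 250 [0.6766 0.0166 0.09  ]
220 230 [0.6134 0.0523 0.1778]
170 350 [0.6233 0.2105 0.0887]
250 270 [0.5674 0.0599 0.117 ]
275 245 [0.527  0.0546 0.1741]
11855 slopes x,y, z0 [0.0007 0.0077 0.0887]
```

View pics/s20.png

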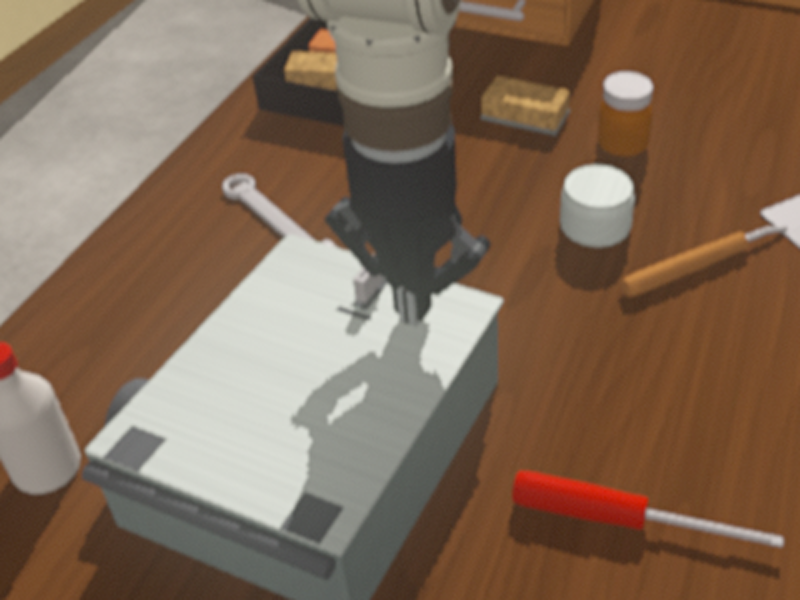

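View pics/t20.png

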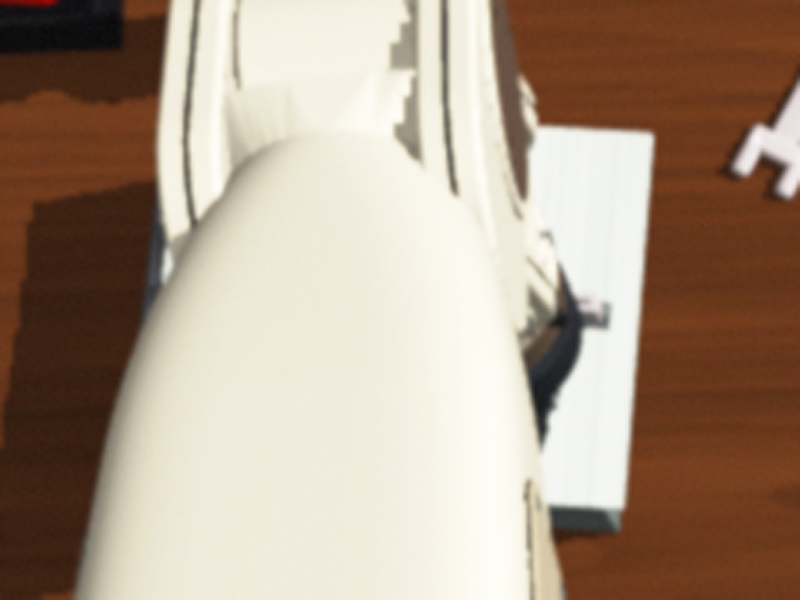

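Run:
```python
from st import *
st();print(order.job_done());st()
```

```text
33.45 [0.5645 0.0467 0.055 ] 84.53333200385512 1.6179882339664367e-05 [-5.7778 -2.3001 18.8589] [ 0.0837  0.4671 -0.0543  1.0474 -0.0018  1.7499]
the job is handed in; nothing more can be done
None
the job is handed in; nothing more can be done
```

The job is handed in: the cartridge is seated and let go, the wing is turned in line with the slot, and the arm is holding the cover pressed shut. `job_done` reports no verdict, so what follows rests on my own checks.

- **Cartridge:** it met the floor at the expected height inside the cradle ring. After I opened the fingers the top picture placed it about 1–2 mm from the ring centre, with no visible lean. I did not look at it again after shutting the cover.
- **Wing stud:** gripped and turned clockwise by about 67°. The tool stopped at 84.7° against a measured housing y of about 84.5°, and the wing came up through the slot when the cover closed.
- **Cover:** swung down with the shut fingers beside the slot. Depth put its outer face at about 89 mm and flat to about 0.008 rad, and the arm was still pushing with about 19 N at hand-in (33.5 s).
- **Bystanders:** none looks moved in the last pictures, though I did not measure them.

**Failures and disagreements:**
- **First grasp:** it failed. The fingers shut on top of the cartridge, with about 37 N at the wrist, but did not shift it.
- **Tip height:** the fingertips turned out to be about 33 mm above the reported tool point. I found this by touching the bench, at up to 44 N on the fingertips, and corrected every later height for it.
- **Side camera:** it read about 4 mm off in y compared with the top camera and the robot, so I relied on the top camera for positions.

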